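# Hold a top-heavy light bar on its angle mark by a sprung trim lever

## Task

Grip the red sleeve of the trim lever and, through its soft spring, raise the lantern end of the light bar from its rest until the black pointer stands at the red marker tab, and keep it there without a break for 6 seconds although the bar tends to tip away. Then lower the lantern end gently back onto its rest, let go of the lever and move clear. Never touch the bar, lantern, jar, pointer or marker, never let the bar swing fast or tip over onto the jar's rest, and leave the other things on the table alone.

Things in the scene. Friction and masses are not known exactly. Their poses are not given: they have to be found in the camera images.
- stand: fixed grey stand of the light bar: base plate 170 x 440 x 16 mm, post, white scale plate (top 326 mm above the table, 43 mm beyond the origin in +x), a rubber-topped rest under each bar end. Origin: on the table under the middle of the pivot axis. x points away from the robot at yaw 0 and is parallel to the pivot axis, y towards the lantern, z up
- pivot (a point): point on the pivot axis 160 mm above the stand's origin. Nominal for all that rocks (bar, lantern, jar): inertia 0.028 kg m2 about this axis; centre of mass above it, so gravity turns it with 0.35 N m per rad further away from level, plus a steady -0.05 N m (unknown, -0.12 to +0.02) since the lantern is heavier than the jar; hinge damping 0.002 N m s/rad
- beam (a joint): angle of the light bar (rad): 0 level, positive with the lantern (+y) end up, a right-handed turn about the stand's x. Stops at -0.25 (lantern end on its rest, as at the start) and +0.25 (jar end on its rest). Gravity outweighs the lever's spring: with the lever held still the bar falls away to one side, growing e-fold in about 0.6 s; only steady correction keeps it
- bar: aluminium bar of the rocker, 22 x 440 x 16 mm, 0.35 kg (up to 20 percent off), with a black pointer 130 mm from axis to tip, upright from it, 60 mm beyond the stand's origin in x. Origin on the pivot axis, z along the pointer. Carries lantern and jar; not to be touched
- lantern: folding LED lantern, dark green with a pale middle, diameter 72 mm, 127 mm tall, nominally 0.33 kg (up to 6 percent off), clamped on the bar 170 mm from the pivot on the +y end. Origin: centre of underside, 10 mm above the axis line.
- jar: orange plastic jar full of screws, diameter 68 mm, 92 mm tall, nominally 0.30 kg (up to 6 percent off), the counterweight, clamped on the bar 170 mm from the pivot on the -y end. Origin: centre of underside, 10 mm above the axis line.
- lever (a joint): angle of the trim lever relative to the bar (rad), axis and sense as joint beam; 0: spring slack, lever parallel to the pointer; stops -1.1 and 1.1. The torsion spring turns the bar with 0.25 N m per rad of it (damping 0.010 N m s/rad). Lever from vertical = beam + lever; positive leans the grip to -y and drives the lantern end up. Lever with sleeve 0.05 kg
- grip (a point): middle of the red sleeve on the lever's end: cylinder 24 mm in diameter, 52 mm long, parallel to the stand's x, spinning freely on its pin. For lever angle from vertical a it is at (-0.105, -0.09 sin a, 0.16 + 0.09 cos a) m in the stand's frame. Grip from above, fingers closing along the stand's y; the lever's flat arm is 30 mm farther in +x, the bar 90 mm
- pointer_tip (a point): tip of the black pointer, 130 mm from the pivot axis, 60 mm beyond the origin in the stand's x. At joint beam = a it lies at y = -0.13 sin a, z = 0.16 + 0.13 cos a in stand coordinates.
- marker (a joint): angle at which the red marker tab is set (rad), same axis, zero and sense as joint beam; between -0.10 and 0.10. The pointer is on the marker when joint beam equals this.
- marker_tip (a point): the point, just below the red tab, where the pointer tip should be: 130 mm from the pivot axis, in the pointer tip's plane.
- tab: red marker tab, 10 x 34 mm, standing just above the pointer's tip. Origin on the pivot axis. Must not be touched.
- egg_cup: cream melamine egg cup, diameter 48 mm, 60 mm tall, standing; bystander
- mirror: small steel mirror, 90 x 120 x 8 mm, lying flat; bystander
- fuse_holder: black hard plastic fuse holder with brass clips, 35 x 75 x 35 mm; bystander
- jar_cap: orange jar cap lying upside down, diameter 62 mm, 18 mm tall; bystander
- screwdriver: screwdriver lying on the table; bystander

How it is judged:
By the outcome, as a careful person would: the job done as asked, in the order asked, and still so for the second after the job is handed in, with the robot touching nothing.
It also fails if it takes over 70 s, if anything falls off the work surface, if the arm or the gripper's body presses on something with over 40 N, if the wrist force passes 120 N, or if a joint passes its speed limit or range.

## Robot

A 7-joint arm with a two-finger parallel gripper is mounted at the origin on the work surface. World frame = base frame: x ahead of the robot, y to its left, z up, the work surface at z = 0. Lengths are in m, angles in degrees, forces in N, time in s.
With the tool pointing down it reaches from about 0.425 to 0.875 m from the base axis. Payload 4.7 kg.
Tool frame: the origin (TCP) lies at the very end of the fingers, on their centre line; the grasp point (between the pads) lies 19 mm behind it; z points along the fingers, y is the line along which they close (so a half turn about z gives the same grasp; the last joint's range is limited). The gripper opens to 87 mm and grips with 3 to 60 N. Pads are 19 mm wide; open, the fingers measure 117 mm over their backs; the gripper's body (75 mm by 190 mm) begins 51 mm behind the grasp point.
Start: joints at [72.485, 18.392, -4.016, 83.108, 1.295, 78.541, -3.26], TCP at [0.204, -0.617, 0.223] pointing down, gripper open.
Joint ranges: [-163.93, 163.93], [-17.29, 119.83], [-79.2, 71.16], [3.27, 140.29], [-89.18, 269.18], [5.43, 117.66], [-154.24, 154.24]. Speed limits (degrees/s): [147.25, 147.25, 180, 180, 180, 180, 180].

## Interface

Orientations are given as [roll, pitch, yaw] about the fixed x, y, z axes, in that order (R = Rz(yaw) Ry(pitch) Rx(roll)).
In Python, from cell import get_obs, cams, ticket, finder gives the robot as it stands.
- The arm moves only by the shell command python3 -m creep 'ROWS' [FORCE]. ROWS is text: rows parted by semicolons, each of 5 numbers parted by spaces: the shift along the world's x, y, z in m, then the turn about the world's z in degrees, then the finger opening in m, from 0 to 0.087. A call has 1 to 8 rows; each row shifts and turns the commanded pose from where the row before left it; what a row does not reach is not made up. A row lasts 1/8 s, in which the tool goes at most 62.5 mm and 10.7 degrees, less where a joint would pass 70% of its speed; a pose out of reach is approached as far as the arm can. A call with a gripper value outside its range is refused whole. The fingers move at their own pace and stop on an object; FORCE is the grip in N (left out, the last holds). Time passes only in rows, so rows that do not move let the fingers close. It gives the time, the measured TCP pose, the force, the opening and the grip force at its end, in the units of the state.
- get_obs(): the state, without advancing time (a new reading comes with each control period).
- cams.read_camera(name): name is "scene" or "top"; returns the picture (480x640x3 uint8, red, green, blue); there is no depth.
- cams.calibration(name): a dict with "fx", "fy", "cx", "cy" (pixels), "k1" (the pictures are not rectified: a ray, as slopes to the right and down, at radius r is drawn at 1 + k1 r^2 times it, then the intrinsics apply), "extrinsics" (4x4, takes a point from world to camera coordinates). Camera axes: x right, y down, z forward; pixel columns grow to the right and rows downward; lengths in m; the calibration is good to about 2 mm. A picture is of the moment at which its call begins. calibration takes no time and is no camera call.
- ticket.sign_off(): hands the job in; it is judged then, once.
Trained networks look in the newest picture that a camera, given by its name, has taken for a name from the list of things; names that differ only in an ending like _2 or _b are one class to them, and where a whole thing is asked for, a point or a joint stands for the part that bears it (a point fixed in the world has none). Each returns a list of dicts, best first, with "p" (0 to 1); they miss things now and then, are a little off and sometimes report something else, mostly with a low value. They report only what shows in the picture. A call takes as long as a camera call.
- finder.masks_of(name, camera): "mask" (480x640 bool, what is visible of it) and "xy" ([column, row] in pixels, amid what is visible of it).
- finder.tip_of(name, camera): "xy" ([column, row] in pixels: a listed point, or the origin of a listed thing).
The state is a dict: "time_s": time; "qpos": joint angles; "joint_velocities": joint speeds; "effort": joint torques, N m; "tool_pos": TCP position; "tool_rot": TCP orientation; "force": force on the tool from outside, world axes, zero at the start; "wrist_torque": the same for the moment, N m; "grip_width": finger opening in m; "grasp_force": force on a finger pad.
Only numpy, scipy, OpenCV 4.12 (cv2) and the standard library are available. Lean on these libraries where they do the work, as an engineer would, in place of code of your own. Each camera call takes 0.05 s, during which the arm holds its last target. There are 200 camera calls.

## Working session

There is one attempt and no reset: what is moved stays moved. The work goes in short steps, Python scripts to look and compute and a shell command to move; the robot and the scene stay as the last step left them, time stands still between calls to the robot, and variables do not carry over. Pictures are saved under pics/ and viewed, at most 10 in all, crops included, and the job is handed in when it is done.

```bash
mkdir -p pics; ls; cat > h.py <<'E'
import numpy as np, cv2
from cell import get_obs, cams, ticket, finder
def ray(cam,xy):
    c=cams.calibration(cam); E=np.array(c["extrinsics"]); K=np.array([[c["fx"],0,c["cx"]],[0,c["fy"],c["cy"]],[0,0,1.]])
    p=cv2.undistortPoints(np.array([[xy]],float),K,np.array([c["k1"],0,0,0.]))[0,0]
    R,t=E[:3,:3],E[:3,3]; return -R.T@t, R.T@np.array([p[0],p[1],1.])
def proj(cam,P):
    c=cams.calibration(cam); E=np.array(c["extrinsics"]); q=(E[:3,:3]@np.atleast_2d(P).T).T+E[:3,3]
    s=q[:,:2]/q[:,2:]; s=s*(1+c["k1"]*(s**2).sum(1,keepdims=True)); return s*[c["fx"],c["fy"]]+[c["cx"],c["cy"]]
def onplane(cam,xy,z):
    o,d=ray(cam,xy); return o+d*(z-o[2])/d[2]
E
python3 - <<'E'
from h import *
for c in ("scene","top"):
    im=cams.read_camera(c); cv2.imwrite(f"pics/{c}0.png",im[:,:,::-1])
    k=cams.calibration(c); E=np.array(k["extrinsics"]); print(c,k["fx"],k["k1"],(-E[:3,:3].T@E[:3,3]).round(3),E[2,:3].round(3))
    for n in ("grip","pointer_tip","marker_tip","pivot","stand","lantern","jar","beam"):
        try:print(n,[(np.round(r["xy"],1).tolist(),round(r["p"],2)) for r in finder.tip_of(n,c)[:2]])
        except Exception as e: print(n,e)
o=get_obs();print(o["time_s"],o["tool_pos"],o["tool_rot"],o["force"])
E
```

```text
pics
scene 542.3064835937984 -0.1462636814006542 [ 1.184 -0.62   1.241] [-0.489  0.444 -0.751]
grip [([301.9, 235.7], 0.81), ([329.0, 285.8], 0.36)]
pointer_tip [([359.7, 262.3], 0.86), ([327.3, 287.6], 0.62)]
marker_tip [([346.6, 264.0], 0.59)]
pivot [([325.3, 287.1], 0.64)]
stand [([326.8, 324.5], 0.68)]
lantern [([370.4, 258.4], 0.8), ([275.9, 316.1], 0.62)]
jar [([278.3, 317.1], 0.97), ([322.5, 288.3], 0.18)]
beam it knows: bar, egg_cup, fuse_holder, grip, jar, jar_cap, lantern, marker_tip, mirror, pivot, pointer_tip, screwdriver, stand, tab
top 467.50758517714803 -0.08453662126862416 [0.417 0.021 1.314] [ 0.081 -0.01  -0.997]
grip [([349.2, 228.9], 0.6)]
pointer_tip []
marker_tip [([350.7, 160.1], 0.6)]
pivot [([348.8, 195.4], 0.76)]
stand [([344.2, 204.0], 0.64), ([149.7, 303.6], 0.37)]
lantern [([463.9, 197.0], 0.71)]
jar [([421.2, 186.6], 0.88)]
beam it knows: bar, egg_cup, fuse_holder, grip, jar, jar_cap, lantern, marker_tip, mirror, pivot, pointer_tip, screwdriver, stand, tab
0.8 [ 0.20429347 -0.61708848  0.22261168] [1.79993825e+02 3.95227458e-03 1.83220548e+01] [0.22436892 0.56557362 0.11419976]
```

View pics/scene0.png

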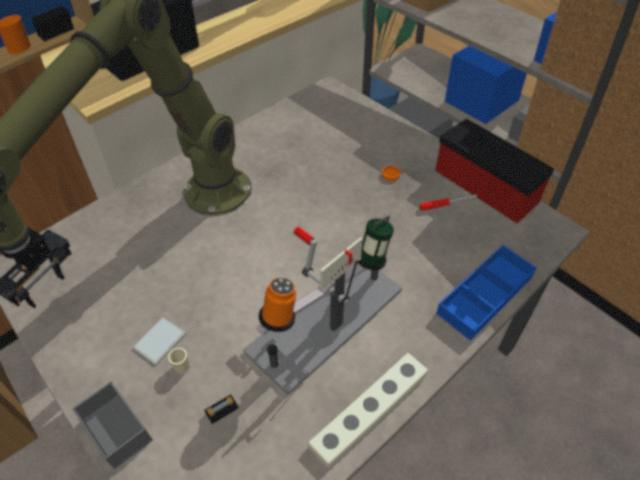

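View pics/top0.png

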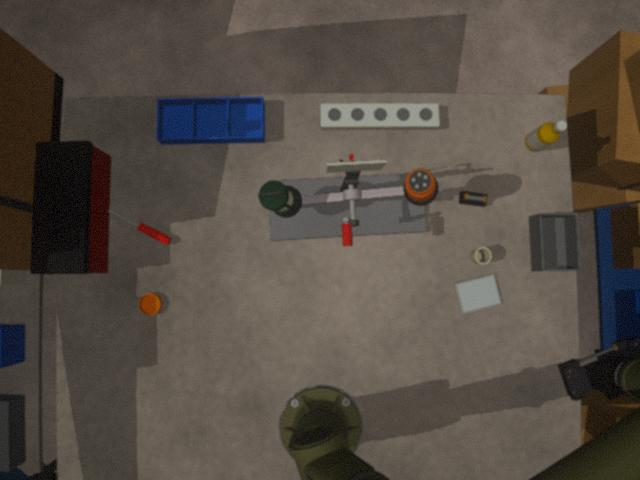

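```bash
python3 - <<'E'
from h import *
a=cv2.imread("pics/scene0.png")[205:345,255:435]; cv2.imwrite("pics/c1.png",cv2.resize(a,None,fx=4,fy=4,interpolation=cv2.INTER_CUBIC))
a=cv2.imread("pics/top0.png")[145:250,255:445]; cv2.imwrite("pics/c2.png",cv2.resize(a,None,fx=4,fy=4,interpolation=cv2.INTER_CUBIC))
E
```

```text
(no output)
```

View pics/c1.png

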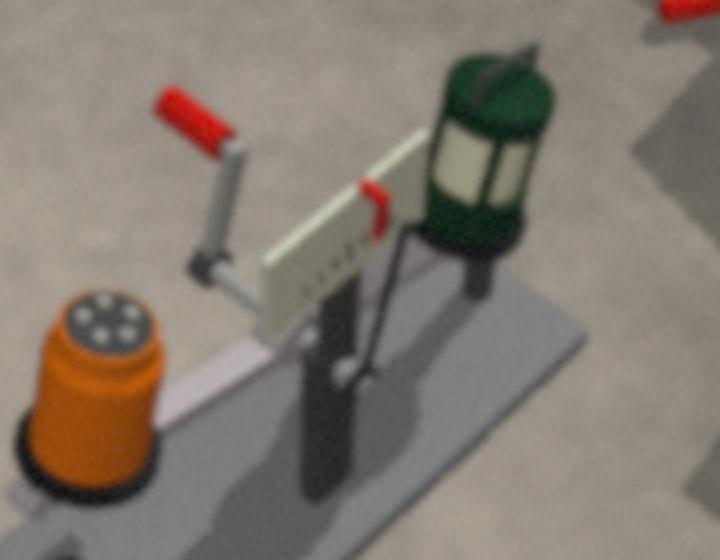

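View pics/c2.png

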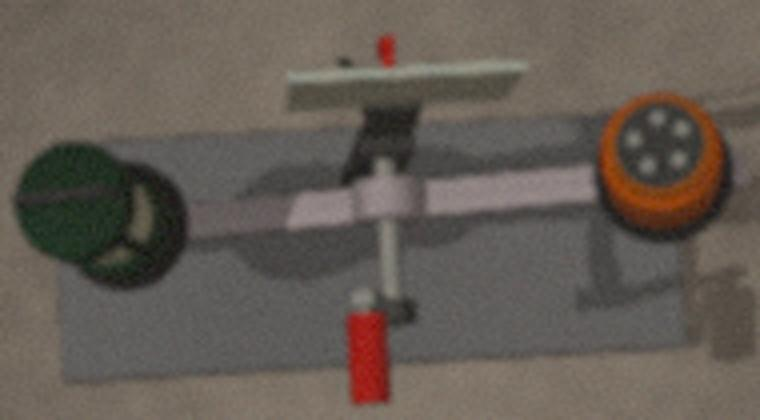

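```bash
cat > fit.py <<'E'
from h import *
from scipy.optimize import least_squares
def W(S,p):
    c,s=np.cos(S[2]),np.sin(S[2]); p=np.asarray(p,float); return np.array([S[0]+c*p[0]-s*p[1],S[1]+s*p[0]+c*p[1],p[2]])
def B(th,p): return np.array([p[0],p[1]*np.cos(th)-p[2]*np.sin(th),.16+p[1]*np.sin(th)+p[2]*np.cos(th)])
E
python3 - <<'E'
from fit import *
def pts(v):
    S=v[:3];a,m,b=v[3:]
    return [("top",(271.75,240),W(S,(-.085,.22,.016))),("top",(426.5,231.5),W(S,(-.085,-.22,.016))),
    ("scene",(401.3,289.5),W(S,(.085,.22,.016))),
    ("scene",(282.5,285.5),W(S,B(b,(0,-.17,.102)))),("top",(420,181.75),W(S,B(b,(0,-.17,.102)))),
    ("scene",(380,225.5),W(S,B(b,(0,.17,.137)))),("top",(273.75,195.5),W(S,B(b,(0,.17,.137)))),
    ("scene",(357,263),W(S,B(b,(.06,0,.13)))),("scene",(350,263.5),W(S,B(m,(.06,0,.132)))),
    ("top",(351.7,157),W(S,B(m,(.062,0,.15)))),
    ("scene",(304,235.5),W(S,B(a,(-.105,0,.09)))),("top",(347,234.2),W(S,B(a,(-.105,0,.09))))]
f=lambda v:np.concatenate([proj(c,P)[0]-xy for c,xy,P in pts(v)])
r=least_squares(f,[.64,0,0,-.2,0,-.25],loss="soft_l1",f_scale=1.5)
print(r.x.round(4)); print(f(r.x).reshape(-1,2).round(1).tolist())
print("sd",np.sqrt(np.diag(np.linalg.inv(r.jac.T@r.jac))).round(4))
v=r.x;S=v[:3];print("grip",W(S,B(v[3],(-.105,0,.09))).round(4),"yawdeg",np.degrees(S[2]))
for th in(-.1,0,.1):print(th,proj("scene",W(S,B(th,(.06,0,.13)))).round(1))
E
```

```text
[ 0.6161 -0.0909  0.0439 -0.3859 -0.1305 -0.3116]
[[1.5, -1.7], [3.5, -1.8], [0.3, -0.4], [-1.4, -3.1], [0.5, -1.4], [0.8, -3.4], [-3.0, -1.5], [-1.6, -2.5], [-1.3, 0.7], [-1.1, -0.9], [-0.9, -0.3], [-0.4, 0.5]]
sd [0.0011 0.0022 0.0084 0.0365 0.0236 0.0227]
grip [ 0.5097 -0.0617  0.2434] yawdeg 2.5163480821341553
-0.1 [[347.4 265.7]]
0 [[343.4 268.8]]
0.1 [[339.4 272.3]]
```

```bash
cat > fit2.py <<'E'
from fit import *
def pts(v):
    S=v[:3];a,m,hl=v[3:];b=-.25
    return [("top",(271.75,240),W(S,(-.085,.22,.016))),("top",(426.5,231.5),W(S,(-.085,-.22,.016))),
    ("scene",(401.3,289.5),W(S,(.085,.22,.016))),
    ("scene",(282.5,285.5),W(S,B(b,(0,-.17,.102)))),("top",(420,181.75),W(S,B(b,(0,-.17,.102)))),
    ("scene",(380,225.5),W(S,B(b,(0,.17,hl)))),("top",(273.75,195.5),W(S,B(b,(0,.17,hl)))),
    ("scene",(357,263),W(S,B(b,(.06,0,.13)))),("scene",(350,263.5),W(S,B(m,(.06,0,.132)))),
    ("top",(351.7,157),W(S,B(m,(.062,0,.15)))),
    ("scene",(304,235.5),W(S,B(a,(-.105,0,.09)))),("top",(347,234.2),W(S,B(a,(-.105,0,.09)))),
    ("scene",(341.3,298.8),W(S,(.06,0,.16))),("scene",(325.3,287.1),W(S,(0,0,.16))),("top",(348.8,195.4),W(S,(0,0,.16)))]
f=lambda v:np.concatenate([proj(c,P)[0]-xy for c,xy,P in pts(v)])
if __name__=="__main__":
    r=least_squares(f,[.64,0,0,-.2,0,.12],loss="soft_l1",f_scale=1.)
    print(r.x.round(4));
    for (c,xy,P),q in zip(pts(r.x),f(r.x).reshape(-1,2)): print(c,xy,q.round(1),P.round(3))
    v=r.x;S=v[:3];print("grip",W(S,B(v[3],(-.105,0,.09))).round(4),"yawdeg",np.degrees(S[2]))
E
python3 fit2.py; python3 - <<'E'
from h import *
for c in("scene","top"):
    k=cams.calibration(c);print({q:k[q] for q in("fx","fy","cx","cy")})
    print(proj(c,[[0,0,0],[0.20429,-.61709,.22261]]).round(1))
E
```

```text
[ 0.6154 -0.084   0.0444 -0.3018 -0.0799  0.1132]
top (271.75, 240) [-1.  -1.4] [0.521 0.132 0.016]
top (426.5, 231.5) [ 1.  -1.6] [ 0.54  -0.308  0.016]
scene (401.3, 289.5) [ 1.8 -2. ] [0.691 0.14  0.016]
scene (282.5, 285.5) [-2.  -0.3] [ 0.622 -0.223  0.301]
top (420, 181.75) [ 0.5 -0.5] [ 0.622 -0.223  0.301]
scene (380, 225.5) [-0.8  0.2] [0.607 0.109 0.228]
top (273.75, 195.5) [-0.8 -0.6] [0.607 0.109 0.228]
scene (357, 263) [-1.9 -3.1] [ 0.674 -0.049  0.286]
scene (350, 263.5) [-1.3  0.3] [ 0.675 -0.071  0.292]
top (351.7, 157) [-0.8 -0.8] [ 0.677 -0.069  0.31 ]
scene (304, 235.5) [-1.2 -1. ] [ 0.509 -0.062  0.246]
top (347, 234.2) [-0.3  0.6] [ 0.509 -0.062  0.246]
scene (341.3, 298.8) [2.6 1.3] [ 0.675 -0.081  0.16 ]
scene (325.3, 287.1) [ 0.7 -1.1] [ 0.615 -0.084  0.16 ]
top (348.8, 195.4) [ 3.4 -0. ] [ 0.615 -0.084  0.16 ]
grip [ 0.5093 -0.0619  0.2459] yawdeg 2.546363892300186
{'fx': 542.3064835937984, 'fy': 542.3064835937984, 'cx': 319.19059591562507, 'cy': 234.1217376067025}
[[217.1 189.6]
 [ 46.2 290.3]]
{'fx': 467.50758517714803, 'fy': 467.50758517714803, 'cx': 315.5197337572702, 'cy': 237.6730944983993}
[[320.4 426. ]
 [579.4 360.3]]
```

```bash
python3 -m creep '0.025 0.045 0.03 -1.3 0.087;0.025 0.045 0.03 -1.3 0.087;0.025 0.045 0.03 -1.3 0.087;0.025 0.045 0.03 -1.3 0.087;0.025 0.045 0.03 -1.3 0.087;0.025 0.045 0.03 -1.3 0.087;0.025 0.045 0 -1.3 0.087;0.025 0.045 0 -1.3 0.087' 15; python3 -m creep '0.025 0.045 0 -1.3 0.087;0.025 0.045 0 -1.3 0.087;0.025 0.045 0 -1.3 0.087;0.025 0.045 0 -1.3 0.087;0 0 0 0 0.087;0 0 0 0 0.087'
```

```text
time_s: 1.8
tool_pos: [0.4051, -0.2555, 0.4034]
tool_rot: [179.9, -0.1, 7.9]
force: [1.0, -0.8, -0.8]
grip_width: 0.0871
grasp_force: 0.0
time_s: 2.55
tool_pos: [0.5041, -0.0778, 0.4026]
tool_rot: [180.0, 0.0, 2.7]
force: [-0.3, -0.6, -0.2]
grip_width: 0.0873
grasp_force: 0.0
```

```bash
python3 -m creep '0.003 0.016 0 -0.2 0.087;0 0 -0.03 0 0.087;0 0 -0.04 0 0.087;0 0 -0.03 0 0.087;0 0 0 0 0.087'; python3 - <<'E'
from h import *
im=cams.read_camera("scene"); cv2.imwrite("pics/scene1.png",im[:,:,::-1])
im=cams.read_camera("top"); cv2.imwrite("pics/top1.png",im[:,:,::-1])
a=cv2.imread("pics/scene1.png")[185:305,245:405]; b=cv2.imread("pics/top1.png")[145:265,265:425]
cv2.imwrite("pics/c3.png",np.vstack([cv2.resize(q,None,fx=2.5*2 if 0 else 2.5,fy=2.5,interpolation=cv2.INTER_CUBIC) for q in (a,b)]))
E
```

```text
time_s: 3.18
tool_pos: [0.5058, -0.0612, 0.3007]
tool_rot: [-179.9, 0.2, 2.5]
force: [-0.4, -0.3, 0.2]
grip_width: 0.0871
grasp_force: 0.0
```

View pics/c3.png

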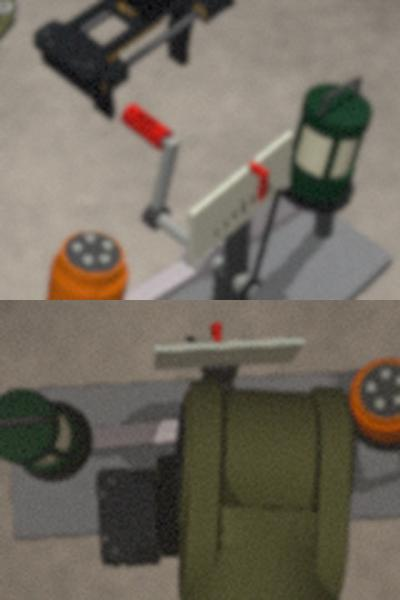

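```bash
python3 -m creep '0.002 0 -0.03 0 0.087;0 0 -0.03 0 0.087;0 0 -0.014 0 0.087;0 0 0 0 0.087;0 0 0 0 0.06;0 0 0 0 0.04;0 0 0 0 0.03' 15; python3 -m creep '0 0 0 0 0.015;0 0 0 0 0.015;0 0 0 0 0.015;0 0 0 0 0.015;0 0 0 0 0.015'; python3 - <<'E'
from h import *
im=cams.read_camera("scene"); cv2.imwrite("pics/scene2.png",im[:,:,::-1])
a=im[185:345,245:445,::-1]
cv2.imwrite("pics/c4.png",cv2.resize(a,None,fx=3.5,fy=3.5,interpolation=cv2.INTER_CUBIC))
print(get_obs()["tool_pos"],get_obs()["force"])
E
```

```text
time_s: 4.15
tool_pos: [0.5097, -0.0611, 0.2293]
tool_rot: [180.0, -0.1, 2.5]
force: [-0.1, 0.1, 0.6]
grip_width: 0.0649
grasp_force: 0.0
time_s: 4.78
tool_pos: [0.5093, -0.0611, 0.2286]
tool_rot: [180.0, 0.0, 2.5]
force: [-0.5, -0.5, -0.1]
grip_width: 0.0233
grasp_force: 15.0
[ 0.50929173 -0.06108599  0.22853699] [-0.20176421  0.07123895  0.40303961]
```

View pics/c4.png

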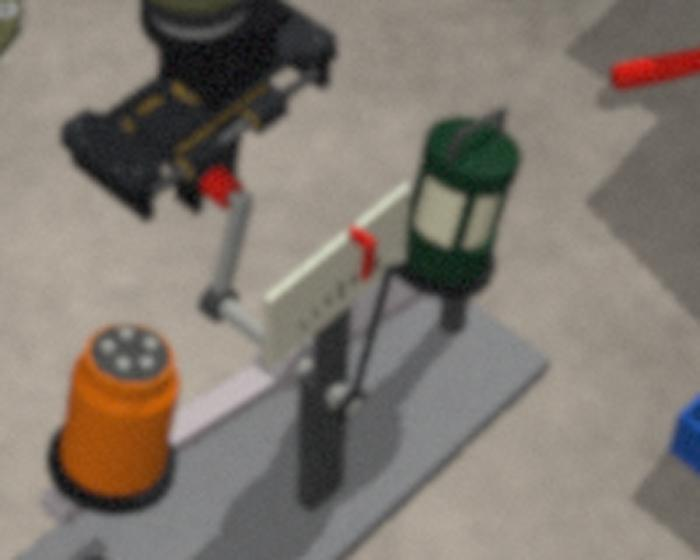

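```bash
python3 - <<'E'
from h import *
ims=[cv2.imread(f"pics/scene{i}.png").astype(float) for i in range(3)]
m=sum(ims)/3; np.save("ref.npy",m)
cv2.imwrite("pics/c5.png",cv2.resize(m[243:303,330:380].astype(np.uint8),None,fx=10,fy=10,interpolation=cv2.INTER_CUBIC))
r=m[...,2]-np.maximum(m[...,0],m[...,1]); r=np.clip(r-30,0,None)
for y in range(247,268): 
    w=r[y,340:362]; print(y, w.sum().round(0), ((w*np.arange(340,362)).sum()/max(w.sum(),1)).round(2), end=" | ")
print()
g=m.mean(2)
for y in range(262,298,3):
    print(y, g[y,335:372].round(0).astype(int).tolist())
E
```

```text
247 0.0 0.0 | 248 0.0 0.0 | 249 46.0 345.72 | 250 222.0 346.4 | 251 427.0 347.16 | 252 557.0 347.97 | 253 567.0 348.7 | 254 451.0 349.31 | 255 306.0 349.64 | 256 190.0 349.86 | 257 136.0 349.88 | 258 134.0 349.89 | 259 135.0 349.7 | 260 140.0 349.57 | 261 140.0 349.44 | 262 124.0 349.28 | 263 88.0 348.99 | 264 40.0 348.72 | 265 0.0 0.0 | 266 0.0 0.0 | 267 0.0 0.0 | 
262 [126, 121, 120, 119, 120, 119, 119, 118, 119, 117, 113, 108, 103, 83, 67, 68, 81, 98, 102, 94, 69, 52, 50, 43, 34, 26, 23, 30, 24, 29, 25, 27, 29, 32, 28, 28, 28]
265 [120, 119, 119, 119, 120, 116, 110, 106, 109, 108, 100, 98, 104, 106, 106, 109, 117, 117, 105, 77, 63, 84, 104, 108, 97, 78, 58, 40, 33, 27, 24, 25, 24, 26, 24, 31, 26]
268 [120, 120, 119, 114, 113, 113, 102, 91, 103, 114, 119, 118, 119, 122, 123, 124, 121, 109, 84, 64, 80, 106, 118, 121, 123, 122, 116, 106, 92, 76, 69, 64, 56, 49, 46, 37, 31]
271 [119, 116, 108, 98, 100, 113, 115, 114, 114, 113, 113, 115, 122, 124, 124, 120, 108, 85, 64, 76, 101, 118, 119, 116, 113, 108, 107, 109, 112, 117, 125, 129, 128, 127, 119, 102, 73]
274 [101, 110, 117, 117, 115,
[... 653 characters left out ...]
6, 96, 97, 99]
286 [59, 45, 44, 44, 41, 47, 42, 46, 59, 88, 111, 119, 109, 84, 66, 85, 112, 127, 131, 130, 130, 130, 130, 130, 127, 120, 110, 103, 99, 94, 96, 95, 93, 97, 101, 109, 121]
289 [61, 45, 45, 44, 44, 41, 41, 44, 60, 90, 112, 109, 89, 70, 85, 112, 127, 129, 129, 129, 129, 129, 127, 120, 109, 101, 96, 94, 96, 95, 97, 101, 110, 121, 127, 130, 131]
292 [51, 46, 42, 43, 46, 45, 46, 47, 62, 90, 104, 92, 70, 79, 106, 124, 130, 129, 127, 121, 115, 107, 102, 97, 95, 93, 95, 96, 97, 101, 112, 121, 130, 133, 132, 133, 132]
295 [49, 46, 48, 64, 87, 111, 121, 126, 119, 108, 89, 65, 65, 92, 112, 119, 117, 109, 98, 95, 93, 95, 94, 94, 94, 95, 97, 101, 113, 124, 129, 130, 131, 132, 133, 133, 131]
```

View pics/c5.png

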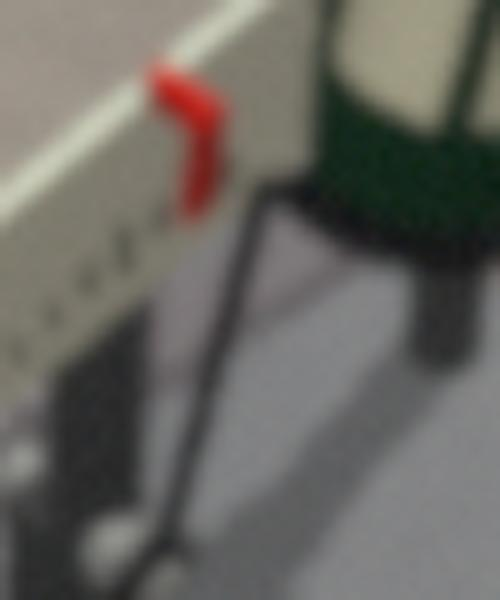

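```bash
cat > fit3.py <<'E'
from fit import *
def f(v,full=False):
    S=v[:3];a,m,hl=v[3:6];off={"scene":v[6:8],"top":v[8:10]};b=-.25
    L=[("top",(271.75,240),(-.085,.22,.016),1.5),("top",(426.5,231.5),(-.085,-.22,.016),1.5),
    ("scene",(401.3,289.5),(.085,.22,.016),1.5),
    ("scene",(282.5,285.5),B(b,(0,-.17,.102)),1.5),("top",(420,181.75),B(b,(0,-.17,.102)),1.5),
    ("scene",(380,225.5),B(b,(0,.17,hl)),1.5),("top",(273.75,195.5),B(b,(0,.17,hl)),1.5),
    ("scene",(355.7,261.8),B(b,(.06,0,.13)),.5),("scene",(349.1,264.3),B(m,(.06,0,.132)),.5),
    ("scene",(304,235.5),B(a,(-.105,0,.09)),1),("top",(347,234.2),B(a,(-.105,0,.09)),1),
    ("scene",(325.3,287.1),(0,0,.16),2),("top",(348.8,195.4),(0,0,.16),2)]
    r=[(proj(c,W(S,p))[0]+off[c]-xy)/s for c,xy,p,s in L]
    q=proj("scene",np.array([W(S,B(b,(.06,0,k))) for k in np.linspace(-.02,.15,18)]))+off["scene"]
    r.append((np.interp([265,271,280,286,292],q[::-1,1],q[::-1,0])-[354.8,353.1,350.4,348.8,347.2])/.3)
    q=proj("scene",np.array([W(S,B(m,(.06,0,k))) for k in np.linspace(.10,.19,10)]))+off["scene"]
    r.append((np.interp([257,260,263],q[::-1,1],q[::-1,0])-[349.9,349.6,349.1])/.4)
    G=W(S,B(a,(-.105,0,.09)))-[.509,-.0611,.2476]; r.append(G/[.006,.0015,.003])
    r.append(v[6:]/1.); r.append([(a+.284)/.03])
    return [np.round(k,1).tolist() for k in r] if full else np.concatenate(r)
r=least_squares(f,[.64,0,0,-.28,0,.12,0,0,0,0],loss="soft_l1")
np.save("S.npy",r.x)
if __name__=="__main__":
    print(r.x.round(4)); print(f(r.x,1)); print("sd",np.sqrt(np.diag(np.linalg.inv(r.jac.T@r.jac))).round(4))
E
python3 fit3.py
```

```text
Traceback (most recent call last):
  File "fit3.py", line 19, in <module>
    r=least_squares(f,[.64,0,0,-.28,0,.12,0,0,0,0],loss="soft_l1")
  File "fit3.py", line 14, in f
    q=proj("scene",np.array([W(S,B(m,(.06,0,k))) for k in np.linspace(.10,.19,10)]))+off["scene"]
      ~~~~^^^^^^^^^^^^^^^^^^^^^^^^^^^^^^^^^^^^^^^^^^^^^^^^^^^^^^^^^^^^^^^^^^^^^^^^^^
  File "h.py", line 8, in proj
    c=cams.calibration(cam); E=np.array(c["extrinsics"]); q=(E[:3,:3]@np.atleast_2d(P).T).T+E[:3,3]
ValueError: time passes only in moves, steps and waits
```

```bash
python3 -m creep '0 0 0 0 0.015'; python3 - <<'E'
from cell import cams
import pickle; pickle.dump({c:dict(cams.calibration(c)) for c in("scene","top")},open("cal.pkl","wb"))
E
sed -i 's/cams.calibration(cam)/CAL[cam]/' h.py; sed -i '2a import pickle; CAL=pickle.load(open("cal.pkl","rb"))' h.py; python3 fit3.py
```

```text
time_s: 4.95
tool_pos: [0.5093, -0.0611, 0.2286]
tool_rot: [180.0, 0.0, 2.5]
force: [-0.1, 0.3, 0.6]
grip_width: 0.0231
grasp_force: 15.0
[ 0.6163 -0.0829  0.0429 -0.2932 -0.0692  0.1147  0.1704  0.8673  0.2352
  0.5996]
[[-0.8, -0.8], [0.6, -0.8], [1.7, -0.7], [-0.8, 0.3], [0.1, -0.1], [0.1, 0.4], [-0.8, -0.4], [0.3, -2.0], [-0.2, 1.4], [-0.6, -0.1], [-0.2, 0.7], [0.7, -0.2], [1.6, 0.1], [-0.4, -0.3, 0.3, 0.0, -0.3], [0.2, 0.1, 0.4], [0.2, -0.2, -0.5], [0.2, 0.9, 0.2, 0.6], [-0.3]]
sd [0.0022 0.0018 0.0086 0.0207 0.007  0.0052 0.7443 0.8318 0.6999 0.9193]
```

```bash
cat > m.py <<'E'
import sys, json, os, time
from fit import *
V=np.load("S.npy"); S=V[:3]; REF=np.load("ref.npy").astype(np.float32)
A0=-.29; P0=np.array([.5093,-.0611,.2286]); I,KB,KL,D,DL=.028,.35,.25,.002,.010
def orange(im):
    w=np.clip(im[...,2]-im[...,0]-50,0,120); w[:258]=0; w[345:]=0; w[:,:240]=0; w[:,312:]=0
    w[(w<10)]=0; y,x=np.mgrid[:480,:640]; return np.array([(w*x).sum(),(w*y).sum()])/w.sum()
R0=orange(REF); G=np.linspace(-.3,.3,121)
def tr(p): q=proj("scene",np.array([W(S,B(t,p)) for t in G]));q0=proj("scene",W(S,B(-.25,p)));return q-q0
TJ=tr((0.01,-.17,.045)); TL=tr((0.01,.17,.06))
TP=REF[220:268,360:398].mean(2)
def theta(im):
    im=im.astype(np.float32); d=orange(im)-R0
    tj=G[np.argmin(((TJ-d)**2).sum(1))]; u=(TJ[-1]-TJ[0])/.6
    f=lambda T,d:np.interp(0,*(lambda e:(e,G))(np.array([(T[i]-d)@u for i in range(len(G))])))
    tj=f(TJ,d); dl=np.array([np.interp(tj,G,TL[:,k]) for k in (0,1)])
    M=np.array([[1,0,360+dl[0]],[0,1,220+dl[1]]],np.float32)
    try:
        _,M=cv2.findTransformECC(TP,im.mean(2),M,cv2.MOTION_EUCLIDEAN,(3,60,1e-4),None,3)
        c=np.array([19,24.,1]); d2=M@c-[379,244]; u=(TL[-1]-TL[0])/.6; tl=f(TL,d2)
    except cv2.error: tl=np.nan
    return tj,tl
def a_of(p): 
    ys=-.09*np.sin(A0)+(p-P0)@[-np.sin(S[2]),np.cos(S[2]),0]; return float(np.arcsin(-ys/.09))
def tool_of(a): 
    dy=-.09*(np.sin(a)-np.sin(A0)); return P0+[-np.sin(S[2])*dy,np.cos(S[2])*dy,.09*(np.cos(a)-np.cos(A0))]
def snap():
    o=get_obs(); im=cams.read_camera("scene")[:,:,::-1]; tj,tl=theta(im)
    r=dict(t=float(o["time_s"]),p=[float(k) for k in o["tool_pos"]],tj=float(tj),tl=float(tl),F=[float(k) for k in o["force"]])
    open("log.jsonl","a").write(json.dumps(r)+"\n"); cv2.imwrite(f"pics/f{r['t']:.2f}.png",im)
    print("t %.2f a %.3f tj %.4f tl %.4f z %.4f"%(r["t"],a_of(np.array(r["p"])),tj,tl,r["p"][2]))
if __name__=="__main__": snap()
E
python3 - <<'E'
from m import *
for i in range(3): print(theta(cv2.imread(f"pics/scene{i}.png")))
print((TJ[-1]-TJ[0])/.6,(TL[-1]-TL[0])/.6,R0)
for a in (-.29,-.1,0,.1,.2,.3,.4): print(a,((tool_of(a)-P0)*1000).round(1))
E
```

```text
(np.float64(-0.25054389217554), np.float64(-0.24973235882080794))
(np.float64(-0.24977984571051243), np.float64(-0.2500623339084801))
(np.float64(-0.24966210657711665), np.float64(-0.2500174024958185))
[-9.61358745 51.95677809] [-10.88215915 -31.18591771] [277.4667596  306.36666844]
-0.29 [0. 0. 0.]
-0.1 [  0.7 -16.7   3.3]
0 [  1.1 -25.7   3.8]
0.1 [  1.5 -34.7   3.3]
0.2 [  1.9 -43.6   2. ]
0.3 [  2.2 -52.3  -0.3]
0.4 [  2.6 -60.7  -3.3]
```

```bash
cat > plan.py <<'E'
from m import *
def step(x,a,ad,h,contact=True):
    th,w,t0=x; acc=((KB-KL)*th+KL*a+t0-D*w+DL*(ad-w))/I
    w=w+acc*h; th=th+w*h
    if contact and th<=-.25: th,w=-.25,max(w,0)
    return np.array([th,w,t0])
def kf(log):
    x=np.array([-.25,0,-.05]); P=np.diag([1e-6,1e-6,.04**2]); out=[]
    for i,r in enumerate(log):
        a1=a_of(np.array(r["p"]))
        if i:
            dt=r["t"]-log[i-1]["t"]; n=max(1,round(dt/.01)); h=dt/n; a0=a_of(np.array(log[i-1]["p"]))
            tm=max(dt-.05,.01)
            for k in range(n):
                s0=min(max((k*h-.05)/tm,0),1) if dt>.06 else 0; a=a0+(a1-a0)*s0; ad=(a1-a0)/tm if s0>0 else 0
                F=np.array([[1,h,0],[(KB-KL)/I*h,1-(D+DL)/I*h,h/I],[0,0,1]])
                y=step(x,a,ad,h)
                if y[0]<=-.25 and y[1]<=0: P[:2]=0;P[:,:2]=0;P[0,0]=P[1,1]=1e-6
                else: P=F@P@F.T+np.diag([0,(.03)**2*h,(.006)**2*h])
                x=y
        H=np.array([[1,0,0]]); R=.0015**2; z=(.7*r["tj"]+.3*r["tl"]) if abs(r["tj"]-r["tl"])<.03 else r["tj"]
        S_=P[0,0]+R; K=P[:,0]/S_; e=z-x[0]; x=x+K*e; P=P-np.outer(K,P[0])
        out.append((r["t"],a1,z,e,*x))
    return x,P,a1,out
def mpc(x,a,ref,n=14,per=.175):
    def sim(da,full=False):
        y=x.copy(); b=a; t=0; R=[]; Y=[]
        for k in range(5): y=step(y,b,0,.01); t+=.01
        for d in da:
            for k in range(12): y=step(y,b+d*(k+.5)/12,d/.125,.125/12)
            b+=d; t+=.125
            m_,w_=ref(t); R+=[(y[0]-m_)/.01,(y[1]-w_)/.03]
            if per>.13:
                for k in range(5): y=step(y,b,0,.01)
                t+=.05
            Y.append((b,y[0],y[1]))
        return Y if full else np.concatenate([R,np.asarray(da)/.06,[(y[0]-m_)/.005,(y[1]-w_)/.01]])
    r=least_squares(sim,np.zeros(n),max_nfev=30); return r.x,sim(r.x,True)
if __name__=="__main__":
    mode=sys.argv[1]; tgt=float(sys.argv[2]); rate=float(sys.argv[3]) if len(sys.argv)>3 else .8
    log=[json.loads(l) for l in open("log.jsonl")]; x,P,a,out=kf(log)
    for o in out[-3:]: print("t%.2f a%.3f z%.4f e%.4f th%.4f w%.3f t0%.4f"%o)
    if mode=="hold": ref=lambda t:(tgt+(x[0]-tgt)*np.exp(-t/rate),-(x[0]-tgt)/rate*np.exp(-t/rate))
    else: ref=lambda t:(x[0]-rate*t,-rate)   # lower at given rate
    da,Y=mpc(x,a,ref); p=np.array(log[-1]["p"]); 
    for k in range(6):
        q=tool_of(Y[k][0]); print("row",((q-p)*1000).round(1),"a %.3f th %.4f w %.3f"%Y[k]); p=q
E
python3 m.py; python3 -m creep '0.0001 -0.004 0.0008 0 0.015;0.0002 -0.004 0.0008 0 0.015;0.0002 -0.004 0.0008 0 0.015;0.0002 -0.004 0.0006 0 0.015'; python3 m.py; python3 -m creep '0.0002 -0.004 0.0005 0 0.015;0.0002 -0.003 0.0003 0 0.015;0.0002 -0.003 0.0001 0 0.015';python3 m.py; python3 plan.py hold -0.07
```

```text
t 4.95 a -0.290 tj -0.2499 tl -0.2503 z 0.2286
time_s: 5.5
tool_pos: [0.51, -0.0774, 0.2318]
tool_rot: [180.0, -0.0, 2.5]
force: [-1.2, 1.6, 2.5]
grip_width: 0.0239
grasp_force: 15.0
t 5.50 a -0.105 tj -0.2498 tl -0.2498 z 0.2318
time_s: 5.92
tool_pos: [0.5105, -0.0873, 0.2324]
tool_rot: [180.0, 0.0, 2.5]
force: [-1.1, 1.1, 1.1]
grip_width: 0.0235
grasp_force: 15.0
t 5.92 a 0.005 tj -0.2500 tl -0.2505 z 0.2324
t4.95 a-0.290 z-0.2500 e0.0000 th-0.2500 w0.000 t0-0.0500
t5.50 a-0.105 z-0.2498 e0.0002 th-0.2499 w0.000 t0-0.0500
t5.92 a0.005 z-0.2501 e-0.0001 th-0.2500 w0.000 t0-0.0500
row [-0.1 -0.  -0.1] a 0.005 th -0.2500 w 0.000
row [0. 0. 0.] a 0.005 th -0.2500 w 0.000
row [0. 0. 0.] a 0.005 th -0.2500 w 0.000
row [0. 0. 0.] a 0.005 th -0.2500 w 0.000
row [0. 0. 0.] a 0.005 th -0.2500 w 0.000
row [0. 0. 0.] a 0.005 th -0.2500 w 0.000
```

```bash
python3 -m creep '0.0001 -0.0025 0 0 0.015;0.0001 -0.0025 0 0 0.015;0.0001 -0.0025 -0.0002 0 0.015' |grep -E "force"; python3 m.py; python3 -m creep '0.0001 -0.0025 -0.0002 0 0.015;0.0001 -0.002 -0.0003 0 0.015'|grep force; python3 m.py;python3 -m creep '0.0001 -0.002 -0.0003 0 0.015;0.0001 -0.002 -0.0003 0 0.015'|grep force; python3 m.py; python3 plan.py hold -0.07
```

```text
force: [-0.6, 0.3, 0.7]
grasp_force: 15.0
t 6.35 a 0.088 tj -0.2497 tl -0.2502 z 0.2321
force: [-2.2, -0.2, 1.2]
grasp_force: 15.0
t 6.65 a 0.138 tj -0.2497 tl -0.2503 z 0.2317
force: [-1.1, 1.3, -0.4]
grasp_force: 15.0
t 6.95 a 0.182 tj -0.2497 tl -0.2500 z 0.2311
t6.35 a0.088 z-0.2499 e0.0001 th-0.2500 w0.000 t0-0.0500
t6.65 a0.138 z-0.2498 e0.0002 th-0.2500 w0.000 t0-0.0500
t6.95 a0.182 z-0.2498 e0.0002 th-0.2499 w0.000 t0-0.0500
row [-0.2 -0.  -0.2] a 0.182 th -0.2500 w 0.000
row [0. 0. 0.] a 0.182 th -0.2500 w 0.000
row [0. 0. 0.] a 0.182 th -0.2500 w 0.000
row [0. 0. 0.] a 0.182 th -0.2500 w 0.000
row [0. 0. 0.] a 0.182 th -0.2500 w 0.000
row [0. 0. 0.] a 0.182 th -0.2500 w 0.000
```

```bash
python3 -m creep '0 -0.002 -0.0004 0 0.015;0.0001 -0.002 -0.0004 0 0.015' |grep -E "xx"; python3 m.py; python3 -m creep '0 -0.002 -0.0004 0 0.015;0.0001 -0.002 -0.0005 0 0.015'|grep xx; python3 m.py; python3 plan.py hold -0.07
```

```text
t 7.25 a 0.227 tj -0.2498 tl -0.2503 z 0.2303
t 7.55 a 0.273 tj -0.2496 tl -0.2502 z 0.2294
t6.95 a0.182 z-0.2498 e0.0002 th-0.2499 w0.000 t0-0.0500
t7.25 a0.227 z-0.2500 e0.0000 th-0.2500 w0.000 t0-0.0500
t7.55 a0.273 z-0.2498 e0.0002 th-0.2499 w0.000 t0-0.0500
row [-0.2 -0.  -0.3] a 0.273 th -0.2500 w 0.000
row [0. 0. 0.] a 0.273 th -0.2500 w 0.000
row [0. 0. 0.] a 0.273 th -0.2500 w 0.000
row [0. 0. 0.] a 0.273 th -0.2500 w 0.000
row [0. 0. 0.] a 0.273 th -0.2500 w 0.000
row [0. 0. 0.] a 0.273 th -0.2500 w 0.000
```

```bash
python3 -m creep '0 -0.0015 -0.0004 0 0.015;0.0001 -0.0015 -0.0004 0 0.015' |grep -E "xx"; python3 m.py;  python3 plan.py hold -0.07
```

```text
t 7.85 a 0.306 tj -0.2500 tl -0.2501 z 0.2286
t7.25 a0.227 z-0.2500 e0.0000 th-0.2500 w0.000 t0-0.0500
t7.55 a0.273 z-0.2498 e0.0002 th-0.2499 w0.000 t0-0.0500
t7.85 a0.306 z-0.2500 e-0.0001 th-0.2500 w0.001 t0-0.0510
row [  0.3 -12.2  -5.2] a 0.452 th -0.2336 w 0.200
row [-0.6 14.4  5.5] a 0.281 th -0.1959 w 0.203
row [-0.1  3.5  0.9] a 0.240 th -0.1657 w 0.142
row [ 0.  -0.6 -0.2] a 0.247 th -0.1450 w 0.102
row [ 0.  -0.1 -0. ] a 0.249 th -0.1295 w 0.079
row [-0.   0.3  0.1] a 0.246 th -0.1172 w 0.062
```

```bash
sed -i 's#np.asarray(da)/.06#np.asarray(da)/.025#; s#(y\[1\]-w_)/.03\]#(y[1]-w_)/.05]#' plan.py; python3 -m creep '0 -0.0015 -0.0005 0 0.015;0.0001 -0.0015 -0.0005 0 0.015' |grep -E "xx"; python3 m.py;  python3 plan.py hold -0.07
```

```text
t 8.15 a 0.341 tj -0.2497 tl -0.2500 z 0.2276
t7.55 a0.273 z-0.2498 e0.0002 th-0.2499 w0.000 t0-0.0500
t7.85 a0.306 z-0.2500 e-0.0001 th-0.2500 w0.001 t0-0.0510
t8.15 a0.341 z-0.2498 e-0.0056 th-0.2498 w0.024 t0-0.0533
row [-0.  -3.7 -1.9] a 0.386 th -0.2331 w 0.139
row [-0.2  4.4  1.7] a 0.333 th -0.2036 w 0.188
row [-0.2  4.6  1.4] a 0.280 th -0.1717 w 0.171
row [-0.1  2.4  0.6] a 0.253 th -0.1456 w 0.128
row [-0.   0.6  0.2] a 0.246 th -0.1271 w 0.087
row [ 0.  -0.1 -0. ] a 0.248 th -0.1146 w 0.059
```

```bash
python3 -m creep '0 -0.0015 -0.0005 0 0.015;0.0001 -0.0015 -0.0005 0 0.015' |grep -E "xx"; python3 m.py;  python3 plan.py hold -0.07
```

```text
t 8.45 a 0.376 tj -0.2452 tl -0.2467 z 0.2265
t7.85 a0.306 z-0.2500 e-0.0001 th-0.2500 w0.001 t0-0.0510
t8.15 a0.341 z-0.2498 e-0.0056 th-0.2498 w0.024 t0-0.0533
t8.45 a0.376 z-0.2456 e-0.0192 th-0.2452 w0.055 t0-0.0591
row [-0.1 -0.8 -0.8] a 0.385 th -0.2225 w 0.149
row [-0.2  4.   1.5] a 0.338 th -0.1936 w 0.174
row [-0.2  3.5  1.2] a 0.297 th -0.1648 w 0.152
row [-0.1  1.7  0.5] a 0.277 th -0.1417 w 0.113
row [-0.   0.4  0.1] a 0.272 th -0.1252 w 0.079
row [ 0.  -0.1 -0. ] a 0.273 th -0.1136 w 0.056
```

```bash
python3 -m creep '0 -0.0005 -0.0003 0 0.015' |grep -E "xx"; python3 m.py; python3 -m creep '-0.0001 0.002 0.0007 0 0.015' |grep -E "xx"; python3 m.py;  python3 plan.py hold -0.07
```

```text
t 8.62 a 0.383 tj -0.2305 tl -0.2345 z 0.2263
t 8.80 a 0.360 tj -0.2056 tl -0.2129 z 0.2271
t8.45 a0.376 z-0.2456 e-0.0192 th-0.2452 w0.055 t0-0.0591
t8.62 a0.383 z-0.2317 e-0.0020 th-0.2315 w0.110 t0-0.0600
t8.80 a0.360 z-0.2078 e-0.0013 th-0.2077 w0.158 t0-0.0606
row [-0.4  4.9  1.2] a 0.302 th -0.1712 w 0.146
row [-0.1  1.5  0.4] a 0.285 th -0.1492 w 0.107
row [-0.   0.1  0. ] a 0.284 th -0.1335 w 0.077
row [ 0.  -0.1 -0. ] a 0.286 th -0.1219 w 0.059
row [-0.  0.  0.] a 0.285 th -0.1125 w 0.049
row [-0.   0.2  0.1] a 0.283 th -0.1047 w 0.042
```

```bash
python3 -m creep '-0.0002 0.0047 0.0014 0 0.015' |grep -E "xx"; python3 m.py; python3 -m creep '-0.0001 0.0016 0.0004 0 0.015' |grep -E "xx"; python3 m.py;  python3 plan.py hold -0.07
```

```text
t 8.97 a 0.307 tj -0.1729 tl -0.1862 z 0.2285
t 9.15 a 0.287 tj -0.1460 tl -0.1630 z 0.2291
t8.80 a0.360 z-0.2078 e-0.0013 th-0.2077 w0.158 t0-0.0606
t8.97 a0.307 z-0.1769 e0.0013 th-0.1770 w0.170 t0-0.0600
t9.15 a0.287 z-0.1511 e-0.0017 th-0.1509 w0.133 t0-0.0608
row [-0.1  1.1 -0.1] a 0.274 th -0.1269 w 0.082
row [ 0.  -0.3 -0.1] a 0.277 th -0.1153 w 0.054
row [ 0.  -0.4 -0.1] a 0.282 th -0.1073 w 0.040
row [ 0.  -0.1 -0. ] a 0.283 th -0.1009 w 0.034
row [-0.   0.1  0. ] a 0.281 th -0.0954 w 0.030
row [-0.   0.2  0.1] a 0.279 th -0.0906 w 0.026
```

```bash
cat > ptr.py <<'E'
from m import *
OFF=V[6:8]; GG=np.linspace(-.32,.1,211)
LN=np.array([proj("scene",np.array([W(S,B(t,(.06,0,r))) for r in np.linspace(.06,.125,40)]))+OFF for t in GG]).astype(np.float32)
def ptr(im):
    g=cv2.GaussianBlur(im.astype(np.float32),(0,0),.6).mean(2)
    s=cv2.remap(g,LN[...,0],LN[...,1],cv2.INTER_LINEAR).mean(1)
    w=12; bg=np.array([(np.r_[s[max(0,i-w-3):max(1,i-w+3)],s[i+w-3:i+w+3]]).mean() for i in range(len(s))]); c=s-bg
    i=np.argmin(c[15:-15])+15; k=np.arange(max(i-10,0),i+11); k=k[k<len(s)]; q=np.clip(bg[i]-s[k]-.3*(bg[i]-s[i]),0,None)
    return (q*GG[k]).sum()/q.sum(), c[i]
if __name__=="__main__":
    print("ref",ptr(REF))
    for f in ["scene2","f8.62","f8.80","f8.97","f9.15"]:
        im=cv2.imread(f"pics/{f}.png"); print(f,np.round(ptr(im),4),np.round(theta(im),4))
    c=[cv2.imread(f"pics/{f}.png")[243:303,330:380] for f in("f8.80","f9.15")]
    cv2.imwrite("pics/c6.png",cv2.resize(np.hstack(c),None,fx=8,fy=8,interpolation=cv2.INTER_CUBIC))
E
python3 ptr.py
```

```text
ref (np.float64(-0.2596362543664738), np.float32(-2.9408646))
scene2 [-0.2599 -2.9664] [-0.2497 -0.25  ]
f8.62 [-0.2403 -3.224 ] [-0.2305 -0.2345]
f8.80 [-0.2157 -3.8287] [-0.2056 -0.2129]
f8.97 [-0.187  -3.9588] [-0.1729 -0.1862]
f9.15 [-0.1614 -4.3502] [-0.146 -0.163]
```

View pics/c6.png

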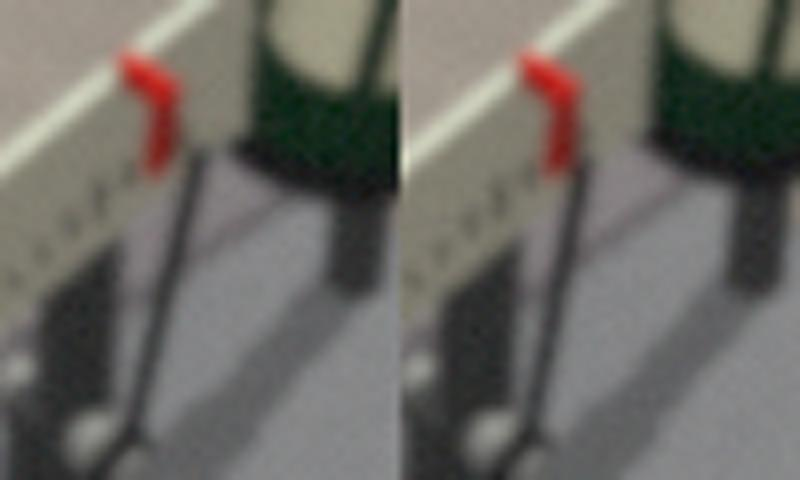

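```bash
python3 -m creep '0 0.001 0.0003 0 0.015' |grep -E "xx"; python3 m.py; python3 -m creep '0 -0.0003 0 0 0.015' |grep -E "xx"; python3 m.py;  python3 plan.py hold -0.07 0.6
```

```text
t 9.32 a 0.278 tj -0.1253 tl -0.1455 z 0.2293
t 9.50 a 0.280 tj -0.1135 tl -0.1344 z 0.2292
t9.15 a0.287 z-0.1511 e-0.0017 th-0.1509 w0.133 t0-0.0608
t9.32 a0.278 z-0.1314 e-0.0004 th-0.1313 w0.094 t0-0.0610
t9.50 a0.280 z-0.1198 e-0.0020 th-0.1196 w0.053 t0-0.0619
row [-0.  -1.7 -0.9] a 0.299 th -0.1094 w 0.048
row [-0.   0.5  0.2] a 0.293 th -0.1007 w 0.051
row [-0.   0.9  0.3] a 0.283 th -0.0923 w 0.044
row [-0.   0.5  0.1] a 0.277 th -0.0856 w 0.033
row [-0.   0.2  0. ] a 0.275 th -0.0809 w 0.022
row [ 0. -0. -0.] a 0.275 th -0.0778 w 0.014
```

```bash
python3 -m creep '0 -0.0017 -0.0006 0 0.015' |grep -E "xx"; python3 m.py; python3 -m creep '0 0.0004 0.0002 0 0.015' |grep -E "xx"; python3 m.py;  python3 plan.py hold -0.07 0.6
```

```text
t 9.68 a 0.299 tj -0.1030 tl -0.1262 z 0.2287
t 9.85 a 0.296 tj -0.0927 tl -0.1165 z 0.2288
t9.50 a0.280 z-0.1198 e-0.0020 th-0.1196 w0.053 t0-0.0619
t9.68 a0.299 z-0.1100 e0.0018 th-0.1101 w0.056 t0-0.0610
t9.85 a0.296 z-0.0998 e-0.0007 th-0.0998 w0.065 t0-0.0613
row [-0.2  2.7  0.4] a 0.266 th -0.0862 w 0.045
row [-0.   0.1  0. ] a 0.265 th -0.0806 w 0.021
row [ 0.  -0.6 -0.2] a 0.271 th -0.0782 w 0.009
row [ 0.  -0.4 -0.1] a 0.275 th -0.0770 w 0.006
row [ 0.  -0.1 -0. ] a 0.277 th -0.0759 w 0.006
row [-0.   0.1  0. ] a 0.276 th -0.0748 w 0.007
```

```bash
sed -i 's/<.03 else/<.1 else/' plan.py; python3 -m creep '-0.0001 0.0026 0.0006 0 0.015' |grep -E "xx"; python3 m.py; python3 -m creep '0 0.0001 0 0 0.015' |grep -E "xx"; python3 m.py;  python3 plan.py hold -0.07 0.6; python3 - <<'E'
from ptr import *
import glob
for l in [json.loads(l) for l in open("log.jsonl")][-8:]: print(l["t"],"ptr %.4f"%(ptr(cv2.imread(f"pics/f{l['t']:.2f}.png"))[0]+.0097),"blend %.4f"%(.7*l["tj"]+.3*l["tl"]))
E
```

```text
t 10.03 a 0.269 tj -0.0793 tl -0.1049 z 0.2294
t 10.20 a 0.264 tj -0.0691 tl -0.0957 z 0.2295
t9.85 a0.296 z-0.0998 e-0.0007 th-0.0998 w0.065 t0-0.0613
t10.03 a0.269 z-0.0869 e0.0013 th-0.0870 w0.065 t0-0.0607
t10.20 a0.264 z-0.0771 e0.0003 th-0.0771 w0.048 t0-0.0606
row [-0.1  1.  -0. ] a 0.253 th -0.0699 w 0.014
row [ 0.  -0.7 -0.2] a 0.260 th -0.0691 w -0.003
row [ 0.  -0.7 -0.2] a 0.269 th -0.0701 w -0.007
row [ 0.  -0.3 -0.1] a 0.273 th -0.0711 w -0.004
row [ 0. -0. -0.] a 0.273 th -0.0714 w -0.000
row [-0.   0.1  0. ] a 0.272 th -0.0713 w 0.001
8.975 ptr -0.1773 blend -0.1769
9.15 ptr -0.1517 blend -0.1511
9.325 ptr -0.1342 blend -0.1314
9.5 ptr -0.1225 blend -0.1198
9.675 ptr -0.1147 blend -0.1100
9.85 ptr -0.1035 blend -0.0998
10.025 ptr -0.0905 blend -0.0869
10.2 ptr -0.0815 blend -0.0771
```

```bash
python3 -m creep '0 0.001 0.0002 0 0.015' |grep -E "xx"; python3 m.py; python3 -m creep '0 -0.0007 -0.0002 0 0.015' |grep -E "xx"; python3 m.py;  python3 plan.py hold -0.067 0.6
```

```text
t 10.38 a 0.255 tj -0.0662 tl -0.0916 z 0.2297
t 10.55 a 0.261 tj -0.0660 tl -0.0917 z 0.2296
t10.20 a0.264 z-0.0771 e0.0003 th-0.0771 w0.048 t0-0.0606
t10.38 a0.255 z-0.0738 e-0.0032 th-0.0735 w0.006 t0-0.0621
t10.55 a0.261 z-0.0737 e0.0017 th-0.0739 w-0.014 t0-0.0613
row [ 0.1 -2.4 -0.9] a 0.289 th -0.0771 w -0.003
row [-0.   0.2  0.1] a 0.286 th -0.0760 w 0.013
row [-0.   0.8  0.2] a 0.277 th -0.0733 w 0.017
row [-0.   0.5  0.1] a 0.271 th -0.0706 w 0.013
row [-0.   0.1  0. ] a 0.270 th -0.0689 w 0.007
row [ 0.  -0.1 -0. ] a 0.270 th -0.0680 w 0.003
```

```bash
python3 -m creep '0 -0.0019 -0.0007 0 0.015' |grep -E "xx"; python3 m.py; python3 -m creep '0 0.0003 0.0001 0 0.015' |grep -E "xx"; python3 m.py;  python3 plan.py hold -0.067 0.6; python3 - <<'E'
from ptr import *
L=[json.loads(l) for l in open("log.jsonl")][-4:]
ims=[cv2.imread(f"pics/f{l['t']:.2f}.png").astype(float) for l in L]
print([round(float(ptr(i)[0]),4) for i in ims])
m=sum(ims)/4
cv2.imwrite("pics/c7.png",cv2.resize(np.clip(m[248:300,335:365]*1.4,0,255).astype(np.uint8),None,fx=11,fy=11,interpolation=cv2.INTER_CUBIC))
g=m.mean(2)
for y in range(262,294,2): print(y,g[y,340:360].round(0).astype(int).tolist())
E
```

```text
t 10.72 a 0.283 tj -0.0675 tl -0.0938 z 0.2290
t 10.90 a 0.281 tj -0.0676 tl -0.0940 z 0.2290
t10.55 a0.261 z-0.0737 e0.0017 th-0.0739 w-0.014 t0-0.0613
t10.72 a0.283 z-0.0754 e0.0018 th-0.0755 w-0.005 t0-0.0604
t10.90 a0.281 z-0.0755 e-0.0007 th-0.0755 w0.007 t0-0.0608
row [-0.   0.7  0. ] a 0.273 th -0.0730 w 0.012
row [-0.   0.3  0.1] a 0.270 th -0.0712 w 0.009
row [-0.   0.1  0. ] a 0.270 th -0.0700 w 0.006
row [ 0. -0. -0.] a 0.270 th -0.0692 w 0.003
row [ 0. -0. -0.] a 0.270 th -0.0687 w 0.002
row [ 0. -0. -0.] a 0.270 th -0.0683 w 0.002
[-0.0845, -0.0847, -0.0891, -0.0895]
262 [122, 123, 122, 122, 121, 115, 112, 103, 86, 67, 67, 82, 99, 112, 121, 126, 130, 131, 133, 134]
264 [122, 116, 117, 118, 112, 103, 96, 99, 88, 73, 76, 98, 117, 127, 131, 132, 133, 133, 133, 134]
266 [118, 107, 98, 105, 111, 108, 108, 108, 92, 68, 68, 97, 123, 133, 133, 134, 132, 133, 131, 125]
268 [114, 104, 96, 103, 116, 121, 119, 108, 86, 63, 76, 106, 125, 133, 133, 131, 128, 122, 115, 109]
270 [113, 112, 107, 112, 119, 122, 120, 108, 80, 62, 86, 114, 128, 129, 126, 117, 112, 113, 117, 123]
272 [117, 1
[... 349 characters left out ...]
132, 132, 132, 134, 133, 133]
280 [44, 43, 44, 53, 73, 86, 82, 62, 66, 97, 121, 130, 132, 132, 132, 132, 133, 134, 134, 132]
282 [43, 45, 45, 57, 80, 97, 88, 66, 74, 102, 124, 132, 132, 131, 132, 132, 134, 133, 134, 134]
284 [46, 44, 45, 57, 77, 88, 78, 64, 82, 110, 127, 132, 133, 135, 133, 132, 133, 133, 134, 133]
286 [45, 43, 47, 60, 80, 86, 70, 65, 92, 119, 129, 130, 132, 132, 133, 133, 133, 133, 134, 129]
288 [43, 43, 47, 60, 80, 84, 68, 67, 96, 122, 130, 133, 132, 132, 134, 133, 133, 131, 128, 120]
290 [43, 42, 46, 60, 75, 80, 65, 77, 105, 126, 132, 132, 134, 133, 132, 130, 129, 122, 114, 105]
292 [43, 45, 46, 54, 63, 65, 65, 90, 117, 129, 132, 133, 131, 128, 124, 117, 111, 104, 99, 96]
```

View pics/c7.png

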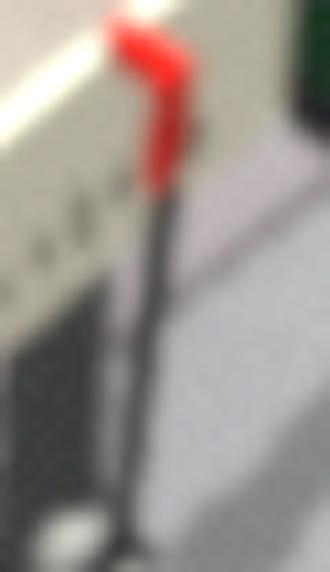

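```bash
python3 - <<'E'
from fit import *
V=np.load("S.npy");S=V[:3]
m=sum(cv2.imread(f"pics/top{i}.png").astype(float) for i in (0,1))/2
r=np.clip(m[...,2]-np.maximum(m[...,0],m[...,1])-20,0,None)
for y in range(152,163):
    w=r[y,345:358]; print(y,"red %.0f %.2f"%(w.sum(),(w*np.arange(345,358)).sum()/max(w.sum(),1)), m[y,332:358].mean(1).round(0).astype(int).tolist())
for r_,x,th in ((.13,.06,-.25),(.12,.06,-.25),(.13,.06,-.06),(.15,.06,-.06),(.165,.06,-.06),(.165,.05,-.06),(.13,.06,-.08),(.165,.06,-.08)): print(r_,x,th,(proj("top",W(S,B(th,(x,0,r_))))[0]+V[8:10]).round(2))
E
```

```text
152 red 0 0.00 [116, 115, 117, 120, 118, 118, 117, 118, 114, 110, 111, 111, 112, 111, 112, 110, 111, 111, 105, 110, 108, 110, 109, 110, 113, 108]
153 red 46 351.71 [116, 120, 120, 119, 119, 121, 116, 116, 111, 111, 114, 110, 111, 110, 110, 112, 109, 107, 108, 98, 100, 104, 110, 111, 112, 108]
154 red 212 351.30 [119, 116, 117, 118, 116, 118, 114, 118, 115, 111, 110, 109, 107, 109, 114, 111, 108, 102, 87, 88, 88, 101, 106, 110, 109, 114]
155 red 334 351.14 [118, 119, 120, 118, 120, 114, 115, 116, 114, 114, 112, 112, 110, 111, 110, 114, 105, 91, 72, 76, 81, 88, 108, 110, 110, 112]
156 red 355 351.11 [119, 118, 121, 120, 118, 118, 116, 117, 114, 116, 111, 115, 111, 108, 111, 110, 99, 81, 69, 72, 71, 90, 104, 111, 112, 109]
157 red 345 351.16 [122, 117, 119, 120, 119, 119, 114, 116, 116, 114, 114, 112, 112, 114, 113, 111, 106, 81, 66, 68, 77, 88, 104, 110, 113, 111]
158 red 334 351.21 [121, 118, 116, 118, 116, 118, 114, 110, 112, 108, 111, 113, 114, 114, 110, 113, 106, 82, 65, 69, 78, 92, 106, 112, 110, 114]
159 red 294 351.34 [119, 119, 119, 116, 117, 117, 110, 98, 88, 86, 98, 109, 112, 108, 111, 111, 106, 92, 79, 78, 83, 97, 108, 110, 111, 112]
160 red 254 351.46 [118, 115, 116, 114, 113, 117, 105, 88, 62, 58, 76, 98, 108, 108, 108, 110, 108, 100, 94, 81, 83, 92, 109, 115, 117, 117]
161 red 125 351.58 [114, 119, 112, 114, 118, 118, 115, 103, 84, 76, 85, 100, 110, 112, 113, 114, 114, 115, 110, 101, 99, 114, 119, 123, 130, 139]
162 red 2 352.00 [123, 122, 125, 128, 132, 133, 133, 131, 126, 121, 126, 127, 132, 136, 135, 136, 136, 136, 135, 135, 135, 133, 138, 142, 145, 150]
0.13 0.06 -0.25 [340.87 160.37]
0.12 0.06 -0.25 [341.69 161.36]
0.13 0.06 -0.06 [351.84 159.41]
0.15 0.06 -0.06 [352.08 157.18]
0.165 0.06 -0.06 [352.26 155.45]
0.165 0.05 -0.06 [352.56 159.97]
0.13 0.06 -0.08 [350.68 159.49]
0.165 0.06 -0.08 [350.74 155.55]
```

```bash
python3 -m creep '0 0.0002 0 0 0.015' |grep -E "xx"; python3 m.py; python3 -m creep '0 0.0004 0.0001 0 0.015' |grep -E "xx"; python3 m.py;  python3 plan.py hold -0.061 0.5
```

```text
t 11.07 a 0.277 tj -0.0667 tl -0.0931 z 0.2291
t 11.25 a 0.273 tj -0.0654 tl -0.0915 z 0.2291
t10.90 a0.281 z-0.0755 e-0.0007 th-0.0755 w0.007 t0-0.0608
t11.07 a0.277 z-0.0746 e-0.0012 th-0.0745 w0.008 t0-0.0613
t11.25 a0.273 z-0.0732 e-0.0000 th-0.0732 w0.006 t0-0.0614
row [ 0.  -0.6 -0.3] a 0.280 th -0.0715 w 0.012
row [-0.   0.3  0.1] a 0.276 th -0.0690 w 0.016
row [-0.   0.4  0.1] a 0.271 th -0.0663 w 0.014
row [-0.   0.2  0.1] a 0.269 th -0.0643 w 0.010
row [-0.  0.  0.] a 0.269 th -0.0630 w 0.006
row [ 0. -0. -0.] a 0.269 th -0.0623 w 0.003
```

Model tracks well; use three rows per turn.

```bash
python3 -m creep '0 -0.0007 -0.0002 0 0.015' |grep -E "xx"; python3 m.py; python3 -m creep '0 0.0003 0.0001 0 0.015' |grep -E "xx"; python3 m.py; python3 -m creep '0 0.0004 0.0001 0 0.015' |grep -E "xx"; python3 m.py;  python3 plan.py hold -0.061 0.5
```

```text
t 11.43 a 0.280 tj -0.0622 tl -0.0889 z 0.2289
t 11.60 a 0.278 tj -0.0575 tl -0.0851 z 0.2290
t 11.78 a 0.273 tj -0.0501 tl -0.0783 z 0.2291
t11.43 a0.280 z-0.0702 e0.0018 th-0.0703 w0.021 t0-0.0605
t11.60 a0.278 z-0.0658 e-0.0003 th-0.0657 w0.032 t0-0.0606
t11.78 a0.273 z-0.0585 e0.0007 th-0.0586 w0.045 t0-0.0603
row [-0.1  3.1  0.8] a 0.237 th -0.0508 w 0.012
row [ 0.  -0.7 -0.2] a 0.245 th -0.0514 w -0.016
row [ 0.1 -1.3 -0.3] a 0.259 th -0.0549 w -0.022
row [ 0.  -0.7 -0.2] a 0.268 th -0.0582 w -0.016
row [ 0.  -0.2 -0. ] a 0.270 th -0.0601 w -0.007
row [-0.   0.1  0. ] a 0.268 th -0.0609 w -0.002
```

```bash
python3 -m creep '-0.0001 0.0032 0.0008 0 0.015' |grep -E "xx"; python3 m.py; python3 -m creep '0 -0.0005 -0.0001 0 0.015' |grep -E "xx"; python3 m.py; python3 plan.py hold -0.061 0.5
```

```text
t 11.95 a 0.237 tj -0.0442 tl -0.0734 z 0.2298
t 12.12 a 0.239 tj -0.0446 tl -0.0744 z 0.2298
t11.78 a0.273 z-0.0585 e0.0007 th-0.0586 w0.045 t0-0.0603
t11.95 a0.237 z-0.0529 e-0.0015 th-0.0528 w0.017 t0-0.0610
t12.12 a0.239 z-0.0535 e0.0004 th-0.0536 w-0.023 t0-0.0608
row [ 0.3 -3.4 -0.9] a 0.277 th -0.0606 w -0.023
row [ 0.  -0.3 -0.1] a 0.281 th -0.0628 w -0.003
row [-0.   0.6  0.2] a 0.273 th -0.0624 w 0.006
row [-0.   0.5  0.1] a 0.268 th -0.0612 w 0.006
row [-0.   0.2  0. ] a 0.266 th -0.0604 w 0.003
row [ 0. -0. -0.] a 0.266 th -0.0602 w 0.000
```

```bash
python3 -m creep '0.0001 -0.0034 -0.0009 0 0.015' |grep -E "xx"; python3 m.py; python3 -m creep '0 -0.0001 0 0 0.015' |grep -E "xx"; python3 m.py; python3 plan.py hold -0.061 0.5
```

```text
t 12.30 a 0.280 tj -0.0507 tl -0.0789 z 0.2288
t 12.47 a 0.284 tj -0.0535 tl -0.0805 z 0.2287
t12.12 a0.239 z-0.0535 e0.0004 th-0.0536 w-0.023 t0-0.0608
t12.30 a0.280 z-0.0592 e0.0003 th-0.0592 w-0.027 t0-0.0607
t12.47 a0.284 z-0.0616 e0.0000 th-0.0616 w-0.002 t0-0.0607
row [0.  1.6 0.5] a 0.266 th -0.0602 w 0.007
row [-0.   0.3  0.1] a 0.263 th -0.0595 w 0.001
row [ 0.  -0.2 -0. ] a 0.265 th -0.0598 w -0.003
row [ 0.  -0.2 -0.1] a 0.267 th -0.0604 w -0.003
row [ 0.  -0.1 -0. ] a 0.268 th -0.0608 w -0.002
row [ 0. -0. -0.] a 0.268 th -0.0610 w -0.001
```

```bash
cat > px.py <<'E'
from ptr import *
def px(im):
    g=im.astype(float).mean(2); out=[]
    for y in range(267,273):
        s=g[y,344:354]; q=np.clip(105-s,0,None); q[:2]*=0; out.append((q*np.arange(344,354)).sum()/q.sum())
    return np.mean(out)
if __name__=="__main__":
    print([(l["t"],round(px(cv2.imread(f"pics/f{l['t']:.2f}.png")),2),round(float(ptr(cv2.imread(f"pics/f{l['t']:.2f}.png"))[0]),4)) for l in [json.loads(l) for l in open("log.jsonl")][-int(sys.argv[1]):]])
E
python3 -m creep '-0.0001 0.0016 0.0005 0 0.015' |grep -E "xx"; python3 m.py; python3 -m creep '0 0.0003 0.0001 0 0.015' |grep -E "xx"; python3 m.py; python3 plan.py hold -0.061 0.5; python3 px.py 13
```

```text
t 12.65 a 0.262 tj -0.0511 tl -0.0795 z 0.2292
t 12.82 a 0.257 tj -0.0510 tl -0.0792 z 0.2294
t12.47 a0.284 z-0.0616 e0.0000 th-0.0616 w-0.002 t0-0.0607
t12.65 a0.262 z-0.0597 e0.0009 th-0.0597 w0.011 t0-0.0603
t12.82 a0.257 z-0.0595 e-0.0009 th-0.0594 w-0.004 t0-0.0607
row [ 0.2 -1.1 -0.3] a 0.270 th -0.0612 w -0.006
row [ 0.  -0.1 -0. ] a 0.271 th -0.0618 w -0.001
row [-0.   0.2  0. ] a 0.269 th -0.0617 w 0.002
row [-0.   0.2  0. ] a 0.267 th -0.0613 w 0.002
row [-0.   0.1  0. ] a 0.267 th -0.0610 w 0.001
row [ 0. -0. -0.] a 0.267 th -0.0608 w 0.000
[(10.725, np.float64(349.02), -0.0891), (10.9, np.float64(349.04), -0.0895), (11.075, np.float64(348.98), -0.0879), (11.25, np.float64(348.96), -0.0845), (11.425, np.float64(348.86), -0.0812), (11.6, np.float64(348.73), -0.079), (11.775, np.float64(348.53), -0.0735), (11.95, np.float64(348.31), -0.0667), (12.125, np.float64(348.3), -0.0672), (12.3, np.float64(348.56), -0.0736), (12.475, np.float64(348.65), -0.0747), (12.65, np.float64(348.56), -0.0735), (12.825, np.float64(348.58), -0.0742)]
```

```bash
python3 -m creep '0 -0.001 -0.0003 0 0.015' |grep -E "xx"; python3 m.py; python3 -m creep '0 0 0 0 0.015' |grep -E "xx"; python3 m.py; python3 plan.py hold -0.059 0.5; python3 - <<'E'
from px import *
L=[json.loads(l) for l in open("log.jsonl")][-5:]
m=sum(cv2.imread(f"pics/f{l['t']:.2f}.png").astype(float) for l in L)/5
cv2.imwrite("pics/c8.png",cv2.resize(np.clip(m[250:282,336:364]*1.5,0,255).astype(np.uint8),None,fx=18,fy=18,interpolation=cv2.INTER_CUBIC))
r=m[...,2]-np.maximum(m[...,0],m[...,1]); g=m.mean(2)
for y in range(255,276): print(y,r[y,345:354].round(0).astype(int).tolist(),g[y,345:354].round(0).astype(int).tolist())
E
```

```text
t 13.00 a 0.269 tj -0.0540 tl -0.0814 z 0.2291
t 13.18 a 0.271 tj -0.0564 tl -0.0834 z 0.2290
t12.82 a0.257 z-0.0595 e-0.0009 th-0.0594 w-0.004 t0-0.0607
t13.00 a0.269 z-0.0622 e-0.0012 th-0.0621 w-0.016 t0-0.0613
t13.18 a0.271 z-0.0645 e0.0005 th-0.0646 w-0.013 t0-0.0610
row [ 0.2 -0.9 -0.2] a 0.281 th -0.0661 w 0.002
row [-0.   0.4  0.1] a 0.276 th -0.0648 w 0.011
row [-0.   0.5  0.1] a 0.270 th -0.0628 w 0.012
row [-0.   0.3  0.1] a 0.267 th -0.0610 w 0.008
row [-0.  0.  0.] a 0.266 th -0.0600 w 0.004
row [ 0.  -0.1 -0. ] a 0.267 th -0.0595 w 0.002
255 [11, 22, 43, 77, 112, 123, 93, 49, 19] [119, 111, 102, 92, 82, 75, 82, 100, 116]
256 [5, 9, 23, 49, 83, 99, 74, 40, 15] [121, 119, 112, 101, 81, 69, 78, 99, 113]
257 [4, 5, 15, 37, 70, 86, 64, 35, 12] [122, 121, 115, 100, 78, 64, 76, 95, 113]
258 [3, 5, 15, 39, 69, 82, 62, 32, 11] [122, 119, 112, 96, 77, 63, 72, 90, 108]
259 [4, 8, 18, 44, 74, 85, 61, 32, 10] [122, 119, 110, 95, 73, 60, 70, 83, 100]
260 [4, 7, 22, 50, 79, 82, 57, 28, 8] [121, 119, 109, 91, 72, 60, 67, 83, 101]
261 [3, 8, 25, 53, 81, 79, 49, 20, 8] [120, 117, 107, 89
[... 387 characters left out ...]
00, 84, 67, 84, 111, 126, 131]
267 [3, 3, 3, 4, 4, 4, 5, 6, 4] [117, 113, 100, 76, 63, 87, 115, 130, 133]
268 [3, 4, 3, 2, 3, 2, 4, 4, 4] [121, 116, 100, 72, 62, 90, 118, 131, 134]
269 [4, 3, 3, 3, 2, 3, 3, 3, 6] [121, 118, 101, 71, 65, 94, 121, 131, 132]
270 [4, 5, 3, 2, 2, 3, 4, 5, 4] [122, 118, 102, 70, 66, 96, 122, 130, 128]
271 [3, 5, 4, 2, 2, 3, 3, 3, 4] [119, 117, 100, 70, 68, 99, 121, 125, 121]
272 [4, 4, 4, 2, 1, 2, 4, 4, 2] [112, 113, 97, 66, 70, 97, 115, 115, 111]
273 [4, 2, 3, 1, 2, 3, 3, 3, 1] [102, 108, 91, 64, 70, 94, 108, 109, 109]
274 [2, 4, 3, 0, 1, 2, 3, 1, 1] [96, 104, 86, 62, 71, 89, 103, 108, 116]
275 [3, 3, 1, 1, 1, 1, 1, 0, -1] [96, 100, 80, 59, 72, 95, 107, 114, 123]
```

View pics/c8.png

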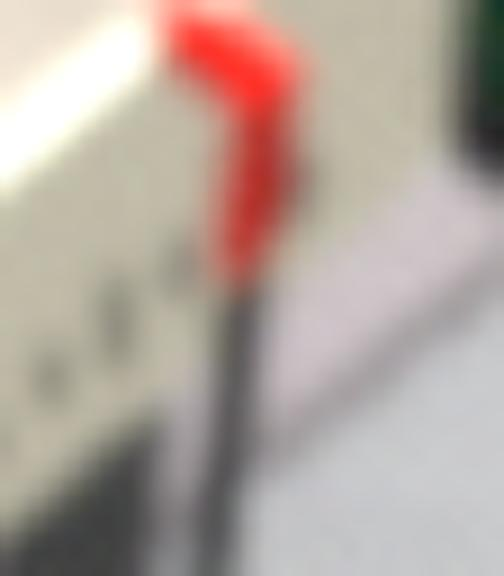

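```bash
python3 -m creep '0 -0.0011 -0.0003 0 0.015' |grep -E "xx"; python3 m.py; python3 -m creep '0 0.0003 0.0001 0 0.015' |grep -E "xx"; python3 m.py; python3 plan.py hold -0.057 0.5
```

```text
t 13.35 a 0.282 tj -0.0575 tl -0.0849 z 0.2288
t 13.53 a 0.279 tj -0.0540 tl -0.0814 z 0.2288
t13.18 a0.271 z-0.0645 e0.0005 th-0.0646 w-0.013 t0-0.0610
t13.35 a0.282 z-0.0657 e0.0004 th-0.0658 w0.001 t0-0.0608
t13.53 a0.279 z-0.0622 e0.0019 th-0.0623 w0.028 t0-0.0600
row [0.  2.5 0.8] a 0.250 th -0.0559 w 0.018
row [ 0. -0. -0.] a 0.251 th -0.0545 w -0.001
row [ 0.  -0.7 -0.2] a 0.258 th -0.0554 w -0.007
row [ 0.  -0.4 -0.1] a 0.263 th -0.0566 w -0.006
row [ 0.  -0.1 -0. ] a 0.265 th -0.0574 w -0.003
row [-0.  0.  0.] a 0.264 th -0.0576 w -0.000
```

```bash
python3 -m creep '-0.0001 0.0025 0.0007 0 0.015' |grep -E "xx"; python3 m.py; python3 -m creep '0 -0.0001 0 0 0.015' |grep -E "xx"; python3 m.py; python3 plan.py hold -0.057 0.5
```

```text
t 13.70 a 0.251 tj -0.0481 tl -0.0772 z 0.2295
t 13.88 a 0.248 tj -0.0483 tl -0.0769 z 0.2295
t13.53 a0.279 z-0.0622 e0.0019 th-0.0623 w0.028 t0-0.0600
t13.70 a0.251 z-0.0568 e-0.0001 th-0.0568 w0.025 t0-0.0600
t13.88 a0.248 z-0.0569 e-0.0024 th-0.0567 w-0.011 t0-0.0611
row [ 0.2 -2.4 -0.6] a 0.277 th -0.0605 w -0.010
row [ 0.  -0.1 -0. ] a 0.278 th -0.0610 w 0.003
row [-0.   0.5  0.1] a 0.272 th -0.0598 w 0.009
row [-0.   0.4  0.1] a 0.267 th -0.0584 w 0.007
row [-0.   0.1  0. ] a 0.266 th -0.0574 w 0.004
row [ 0. -0. -0.] a 0.266 th -0.0570 w 0.001
```

```bash
python3 -m creep '0.0001 -0.0022 -0.0006 0 0.015' |grep -E "xx"; python3 m.py; python3 -m creep '0 0.0002 0 0 0.015' |grep -E "xx"; python3 m.py; python3 plan.py hold -0.057 0.5
```

```text
t 14.05 a 0.276 tj -0.0507 tl -0.0788 z 0.2289
t 14.22 a 0.277 tj -0.0510 tl -0.0793 z 0.2289
t13.88 a0.248 z-0.0569 e-0.0024 th-0.0567 w-0.011 t0-0.0611
t14.05 a0.276 z-0.0591 e0.0009 th-0.0592 w-0.011 t0-0.0607
t14.22 a0.277 z-0.0595 e0.0002 th-0.0595 w0.005 t0-0.0606
row [0.1 1.2 0.4] a 0.263 th -0.0574 w 0.008
row [-0.   0.2  0. ] a 0.261 th -0.0566 w 0.002
row [ 0.  -0.2 -0. ] a 0.263 th -0.0566 w -0.002
row [ 0.  -0.2 -0. ] a 0.265 th -0.0569 w -0.002
row [ 0.  -0.1 -0. ] a 0.266 th -0.0572 w -0.001
row [-0.  0.  0.] a 0.266 th -0.0573 w -0.000
```

```bash
python3 -m creep '0 0.0012 0.0003 0 0.015' |grep -E "xx"; python3 m.py; python3 -m creep '0 0.0001 0 0 0.015' |grep -E "xx"; python3 m.py; python3 plan.py hold -0.057 0.5
```

```text
t 14.40 a 0.261 tj -0.0497 tl -0.0785 z 0.2292
t 14.57 a 0.259 tj -0.0493 tl -0.0787 z 0.2293
t14.22 a0.277 z-0.0595 e0.0002 th-0.0595 w0.005 t0-0.0606
t14.40 a0.261 z-0.0584 e-0.0005 th-0.0583 w0.005 t0-0.0608
t14.57 a0.259 z-0.0581 e0.0002 th-0.0581 w-0.004 t0-0.0607
row [ 0.2 -1.  -0.2] a 0.271 th -0.0595 w -0.003
row [-0.  0.  0.] a 0.271 th -0.0594 w 0.003
row [-0.   0.3  0.1] a 0.268 th -0.0587 w 0.005
row [-0.   0.2  0. ] a 0.266 th -0.0579 w 0.004
row [-0.   0.1  0. ] a 0.265 th -0.0574 w 0.002
row [ 0. -0. -0.] a 0.265 th -0.0571 w 0.001
```

Settled well; three rows per turn.

```bash
python3 -m creep '0 -0.001 -0.0002 0 0.015' |grep -E "xx"; python3 m.py; python3 -m creep '0 0 0 0 0.015' |grep -E "xx"; python3 m.py; python3 -m creep '0 0.0002 0 0 0.015' |grep -E "xx"; python3 m.py; python3 plan.py hold -0.057 0.5
```

```text
t 14.75 a 0.270 tj -0.0506 tl -0.0790 z 0.2290
t 14.93 a 0.272 tj -0.0506 tl -0.0796 z 0.2290
t 15.10 a 0.269 tj -0.0506 tl -0.0788 z 0.2290
t14.75 a0.270 z-0.0592 e0.0002 th-0.0592 w-0.004 t0-0.0606
t14.93 a0.272 z-0.0593 e-0.0000 th-0.0593 w0.003 t0-0.0606
t15.10 a0.269 z-0.0591 e-0.0010 th-0.0590 w0.003 t0-0.0611
row [0.2 0.1 0.1] a 0.267 th -0.0582 w 0.003
row [-0.  0.  0.] a 0.267 th -0.0578 w 0.002
row [ 0. -0. -0.] a 0.267 th -0.0575 w 0.001
row [ 0. -0. -0.] a 0.267 th -0.0574 w 0.001
row [ 0. -0. -0.] a 0.267 th -0.0573 w 0.000
row [ 0. -0. -0.] a 0.267 th -0.0572 w 0.000
```

```bash
python3 -m creep '0 -0.0001 0 0 0.015' |grep -E "xx"; python3 m.py; python3 -m creep '0 0.0001 0 0 0.015' |grep -E "xx"; python3 m.py; python3 -m creep '0 0 0 0 0.015' |grep -E "xx"; python3 m.py; python3 plan.py hold -0.057 0.5
```

```text
t 15.28 a 0.270 tj -0.0491 tl -0.0779 z 0.2290
t 15.45 a 0.269 tj -0.0470 tl -0.0767 z 0.2290
t 15.62 a 0.269 tj -0.0446 tl -0.0737 z 0.2290
t15.28 a0.270 z-0.0577 e0.0005 th-0.0578 w0.008 t0-0.0608
t15.45 a0.269 z-0.0559 e-0.0000 th-0.0559 w0.012 t0-0.0608
t15.62 a0.269 z-0.0534 e0.0000 th-0.0534 w0.017 t0-0.0608
row [0.1 1.4 0.5] a 0.252 th -0.0505 w 0.002
row [ 0.  -0.3 -0.1] a 0.256 th -0.0513 w -0.010
row [ 0.  -0.6 -0.2] a 0.263 th -0.0533 w -0.012
row [ 0.  -0.3 -0.1] a 0.267 th -0.0551 w -0.008
row [ 0.  -0.1 -0. ] a 0.268 th -0.0562 w -0.004
row [-0.   0.1  0. ] a 0.267 th -0.0567 w -0.002
```

```bash
python3 -m creep '0 0.0016 0.0004 0 0.015' |grep -E "xx"; python3 m.py; python3 -m creep '0 -0.0003 -0.0001 0 0.015' |grep -E "xx"; python3 m.py; python3 -m creep '0 -0.0007 -0.0002 0 0.015' |grep -E "xx"; python3 m.py; python3 plan.py hold -0.057 0.5
```

```text
t 15.80 a 0.252 tj -0.0398 tl -0.0685 z 0.2294
t 15.97 a 0.253 tj -0.0394 tl -0.0679 z 0.2294
t 16.15 a 0.263 tj -0.0397 tl -0.0682 z 0.2291
t15.80 a0.252 z-0.0484 e0.0022 th-0.0486 w0.022 t0-0.0598
t15.97 a0.253 z-0.0480 e-0.0021 th-0.0478 w-0.001 t0-0.0608
t16.15 a0.263 z-0.0482 e0.0006 th-0.0483 w-0.003 t0-0.0605
row [0.2 0.5 0.3] a 0.257 th -0.0494 w -0.008
row [ 0.  -0.3 -0.1] a 0.260 th -0.0511 w -0.012
row [ 0.  -0.3 -0.1] a 0.264 th -0.0531 w -0.010
row [ 0.  -0.2 -0. ] a 0.265 th -0.0546 w -0.007
row [ 0. -0. -0.] a 0.266 th -0.0556 w -0.004
row [-0.  0.  0.] a 0.265 th -0.0561 w -0.002
```

```bash
python3 -m creep '0 0.001 0.0003 0 0.015' |grep -E "xx"; python3 m.py; python3 -m creep '0 -0.0004 -0.0001 0 0.015' |grep -E "xx"; python3 m.py;  python3 plan.py hold -0.057 0.5
```

```text
t 16.32 a 0.252 tj -0.0401 tl -0.0695 z 0.2294
t 16.50 a 0.254 tj -0.0447 tl -0.0736 z 0.2293
t16.15 a0.263 z-0.0482 e0.0006 th-0.0483 w-0.003 t0-0.0605
t16.32 a0.252 z-0.0490 e0.0002 th-0.0490 w-0.009 t0-0.0604
t16.50 a0.254 z-0.0533 e-0.0015 th-0.0532 w-0.031 t0-0.0611
row [ 0.3 -2.5 -0.5] a 0.282 th -0.0597 w -0.016
row [-0.   0.2  0.1] a 0.280 th -0.0607 w 0.003
row [-0.   0.7  0.2] a 0.272 th -0.0594 w 0.010
row [-0.   0.5  0.1] a 0.266 th -0.0578 w 0.008
row [-0.   0.1  0. ] a 0.265 th -0.0568 w 0.003
row [ 0.  -0.1 -0. ] a 0.265 th -0.0565 w 0.000
```

```bash
python3 -m creep '0.0001 -0.0025 -0.0006 0 0.015' |grep -E "xx"; python3 m.py; python3 -m creep '0 0.0003 0.0001 0 0.015' |grep -E "xx"; python3 m.py;  python3 plan.py hold -0.057 0.5
```

```text
t 16.68 a 0.282 tj -0.0488 tl -0.0782 z 0.2287
t 16.85 a 0.282 tj -0.0496 tl -0.0781 z 0.2287
t16.50 a0.254 z-0.0533 e-0.0015 th-0.0532 w-0.031 t0-0.0611
t16.68 a0.282 z-0.0576 e0.0013 th-0.0577 w-0.017 t0-0.0605
t16.85 a0.282 z-0.0582 e-0.0000 th-0.0582 w0.010 t0-0.0605
row [0.1 2.1 0.7] a 0.257 th -0.0547 w 0.010
row [-0.   0.1  0. ] a 0.256 th -0.0541 w -0.002
row [ 0.  -0.4 -0.1] a 0.261 th -0.0549 w -0.007
row [ 0.  -0.3 -0.1] a 0.265 th -0.0560 w -0.006
row [ 0.  -0.1 -0. ] a 0.266 th -0.0568 w -0.003
row [-0.  0.  0.] a 0.266 th -0.0571 w -0.001
```

```bash
python3 -m creep '-0.0001 0.002 0.0005 0 0.015' |grep -E "xx"; python3 m.py; python3 -m creep '0 -0.0001 0 0 0.015' |grep -E "xx"; python3 m.py;  python3 plan.py hold -0.057 0.5
```

```text
t 17.02 a 0.257 tj -0.0457 tl -0.0753 z 0.2292
t 17.20 a 0.256 tj -0.0451 tl -0.0749 z 0.2293
t16.85 a0.282 z-0.0582 e-0.0000 th-0.0582 w0.010 t0-0.0605
t17.02 a0.257 z-0.0546 e0.0006 th-0.0546 w0.018 t0-0.0602
t17.20 a0.256 z-0.0540 e-0.0017 th-0.0539 w-0.002 t0-0.0610
row [ 0.2 -0.9 -0.1] a 0.266 th -0.0555 w -0.007
row [ 0.  -0.2 -0.1] a 0.269 th -0.0564 w -0.003
row [-0.   0.1  0. ] a 0.268 th -0.0567 w -0.001
row [-0.   0.1  0. ] a 0.267 th -0.0567 w 0.000
row [-0.   0.1  0. ] a 0.266 th -0.0567 w 0.000
row [-0.  0.  0.] a 0.266 th -0.0567 w -0.000
```

```bash
python3 -m creep '0 -0.0009 -0.0002 0 0.015' |grep -E "xx"; python3 m.py; python3 -m creep '0 -0.0002 0 0 0.015' |grep -E "xx"; python3 m.py;  python3 plan.py hold -0.057 0.5
```

```text
t 17.38 a 0.267 tj -0.0454 tl -0.0747 z 0.2291
t 17.55 a 0.271 tj -0.0448 tl -0.0746 z 0.2290
t17.20 a0.256 z-0.0540 e-0.0017 th-0.0539 w-0.002 t0-0.0610
t17.38 a0.267 z-0.0542 e0.0009 th-0.0543 w-0.002 t0-0.0606
t17.55 a0.271 z-0.0537 e0.0002 th-0.0537 w0.008 t0-0.0605
row [0.1 1.3 0.4] a 0.256 th -0.0520 w 0.002
row [ 0.  -0.1 -0. ] a 0.257 th -0.0525 w -0.007
row [ 0.  -0.4 -0.1] a 0.262 th -0.0540 w -0.009
row [ 0.  -0.3 -0.1] a 0.265 th -0.0554 w -0.007
row [ 0.  -0.1 -0. ] a 0.266 th -0.0563 w -0.004
row [-0.  0.  0.] a 0.266 th -0.0567 w -0.001
```

```bash
python3 -m creep '0 0.0014 0.0003 0 0.015' |grep -E "xx"; python3 m.py; python3 -m creep '0 -0.0001 0 0 0.015' |grep -E "xx"; python3 m.py;  python3 plan.py hold -0.057 0.5
```

```text
t 17.73 a 0.256 tj -0.0418 tl -0.0727 z 0.2293
t 17.90 a 0.254 tj -0.0419 tl -0.0728 z 0.2294
t17.55 a0.271 z-0.0537 e0.0002 th-0.0537 w0.008 t0-0.0605
t17.73 a0.256 z-0.0511 e0.0010 th-0.0511 w0.012 t0-0.0600
t17.90 a0.254 z-0.0511 e-0.0012 th-0.0510 w-0.005 t0-0.0606
row [ 0.2 -0.8 -0.1] a 0.263 th -0.0532 w -0.010
row [ 0.  -0.3 -0.1] a 0.266 th -0.0547 w -0.007
row [ 0. -0. -0.] a 0.266 th -0.0555 w -0.004
row [-0.   0.1  0. ] a 0.266 th -0.0560 w -0.002
row [-0.  0.  0.] a 0.265 th -0.0562 w -0.001
row [-0.  0.  0.] a 0.265 th -0.0564 w -0.001
```

```bash
python3 -m creep '0 -0.0005 -0.0001 0 0.015' |grep -E "xx"; python3 m.py; python3 -m creep '0 -0.0004 -0.0001 0 0.015' |grep -E "xx"; python3 m.py;  python3 plan.py hold -0.057 0.5
```

```text
t 18.07 a 0.261 tj -0.0456 tl -0.0746 z 0.2292
t 18.25 a 0.266 tj -0.0478 tl -0.0773 z 0.2291
t17.90 a0.254 z-0.0511 e-0.0012 th-0.0510 w-0.005 t0-0.0606
t18.07 a0.261 z-0.0543 e-0.0015 th-0.0542 w-0.021 t0-0.0613
t18.25 a0.266 z-0.0566 e0.0017 th-0.0568 w-0.015 t0-0.0605
row [ 0.2 -0.6 -0.1] a 0.272 th -0.0590 w -0.003
row [-0.   0.2  0.1] a 0.270 th -0.0589 w 0.003
row [-0.   0.3  0.1] a 0.266 th -0.0581 w 0.005
row [-0.   0.2  0. ] a 0.264 th -0.0574 w 0.003
row [-0.  0.  0.] a 0.264 th -0.0570 w 0.001
row [ 0. -0. -0.] a 0.264 th -0.0569 w 0.000
```

```bash
python3 -m creep '0 -0.0007 -0.0002 0 0.015' |grep -E "xx"; python3 m.py; python3 -m creep '0 0.0002 0 0 0.015' |grep -E "xx"; python3 m.py;  python3 plan.py hold -0.057 0.5
```

```text
t 18.43 a 0.274 tj -0.0501 tl -0.0786 z 0.2290
t 18.60 a 0.273 tj -0.0501 tl -0.0786 z 0.2290
t18.25 a0.266 z-0.0566 e0.0017 th-0.0568 w-0.015 t0-0.0605
t18.43 a0.274 z-0.0587 e0.0001 th-0.0587 w-0.006 t0-0.0604
t18.60 a0.273 z-0.0587 e-0.0002 th-0.0586 w0.006 t0-0.0605
row [0.1 0.9 0.3] a 0.262 th -0.0569 w 0.006
row [-0.   0.1  0. ] a 0.261 th -0.0563 w 0.000
row [ 0.  -0.2 -0. ] a 0.263 th -0.0565 w -0.002
row [ 0.  -0.1 -0. ] a 0.265 th -0.0569 w -0.002
row [ 0. -0. -0.] a 0.265 th -0.0571 w -0.001
row [-0.  0.  0.] a 0.265 th -0.0572 w -0.000
```

```bash
python3 -m creep '0 0.0009 0.0002 0 0.015' |grep -E "xx"; python3 m.py; python3 -m creep '0 0 0 0 0.015' |grep -E "xx"; python3 m.py;  python3 plan.py hold -0.057 0.5;python3 px.py 34
```

```text
t 18.77 a 0.263 tj -0.0494 tl -0.0782 z 0.2292
t 18.95 a 0.261 tj -0.0483 tl -0.0776 z 0.2292
t18.60 a0.273 z-0.0587 e-0.0002 th-0.0586 w0.006 t0-0.0605
t18.77 a0.263 z-0.0580 e-0.0009 th-0.0580 w0.003 t0-0.0609
t18.95 a0.261 z-0.0571 e0.0011 th-0.0572 w0.001 t0-0.0604
row [ 0.2 -0.3  0. ] a 0.265 th -0.0573 w -0.001
row [ 0.  -0.1 -0. ] a 0.265 th -0.0574 w 0.000
row [-0.  0.  0.] a 0.265 th -0.0573 w 0.001
row [-0.  0.  0.] a 0.265 th -0.0572 w 0.001
row [-0.  0.  0.] a 0.264 th -0.0571 w 0.000
row [-0.  0.  0.] a 0.264 th -0.0570 w 0.000
[(13.175, np.float64(348.71), -0.0765), (13.35, np.float64(348.71), -0.0771), (13.525, np.float64(348.66), -0.076), (13.7, np.float64(348.46), -0.0724), (13.875, np.float64(348.45), -0.0724), (14.05, np.float64(348.56), -0.0738), (14.225, np.float64(348.56), -0.0739), (14.4, np.float64(348.54), -0.0736), (14.575, np.float64(348.52), -0.0732), (14.75, np.float64(348.6), -0.0741), (14.925, np.float64(348.58), -0.0741), (15.1, np.float64(348.54), -0.0736), (15.275, np.float64(348.55), -0.073), (15.45, np.float64(348.44), -0.0721), (15.625, np.float64(348.31), -0.0664), (15.8, np.float64(348.21), -0.0659), (15.975, np.float64(348.13), -0.0611), (16.15, np.float64(348.19), -0.0657), (16.325, np.float64(348.18), -0.0658), (16.5, np.float64(348.32), -0.0712), (16.675, np.float64(348.52), -0.0728), (16.85, np.float64(348.52), -0.073), (17.025, np.float64(348.4), -0.0718), (17.2, np.float64(348.37), -0.0676), (17.375, np.float64(348.41), -0.0719), (17.55, np.float64(348.32), -0.0712), (17.725, np.float64(348.28), -0.0662), (17.9, np.float64(348.28), -0.0664), (18.075, np.float64(348.36), -0.0714), (18.25, np.float64(348.45), -0.0723), (18.425, np.float64(348.52), -0.0739), (18.6, np.float64(348.56), -0.0739), (18.775, np.float64(348.54), -0.0726), (18.95, np.float64(348.53), -0.0728)]
```

```bash
python3 -m creep '0 -0.0003 -0.0001 0 0.015' |grep -E "xx"; python3 m.py; python3 -m creep '0 0 0 0 0.015' |grep -E "xx"; python3 m.py; python3 -m creep '0 0 0 0 0.015' |grep -E "xx"; python3 m.py; python3 plan.py hold -0.057 0.5
```

```text
t 19.12 a 0.266 tj -0.0496 tl -0.0784 z 0.2291
t 19.30 a 0.265 tj -0.0510 tl -0.0787 z 0.2291
t 19.48 a 0.265 tj -0.0507 tl -0.0797 z 0.2291
t19.12 a0.266 z-0.0583 e-0.0010 th-0.0582 w-0.006 t0-0.0609
t19.30 a0.265 z-0.0593 e0.0002 th-0.0593 w-0.007 t0-0.0608
t19.48 a0.265 z-0.0594 e0.0014 th-0.0595 w-0.001 t0-0.0602
row [ 0.2 -0.1  0.1] a 0.267 th -0.0595 w 0.002
row [-0.   0.1  0. ] a 0.265 th -0.0589 w 0.004
row [-0.   0.1  0. ] a 0.264 th -0.0582 w 0.004
row [-0.   0.1  0. ] a 0.263 th -0.0577 w 0.002
row [-0.  0.  0.] a 0.263 th -0.0574 w 0.001
row [ 0. -0. -0.] a 0.263 th -0.0572 w 0.001
```

```bash
python3 -m creep '0 -0.0003 0 0 0.015' |grep -E "xx"; python3 m.py; python3 -m creep '0 0.0001 0 0 0.015' |grep -E "xx"; python3 m.py; python3 -m creep '0 0.0001 0 0 0.015' |grep -E "xx"; python3 m.py; python3 plan.py hold -0.057 0.5
```

```text
t 19.65 a 0.268 tj -0.0533 tl -0.0806 z 0.2291
t 19.82 a 0.267 tj -0.0553 tl -0.0826 z 0.2291
t 20.00 a 0.266 tj -0.0563 tl -0.0835 z 0.2291
t19.65 a0.268 z-0.0615 e-0.0020 th-0.0613 w-0.010 t0-0.0611
t19.82 a0.267 z-0.0635 e-0.0004 th-0.0635 w-0.014 t0-0.0613
t20.00 a0.266 z-0.0645 e0.0018 th-0.0646 w-0.008 t0-0.0604
row [ 0.2 -1.  -0.2] a 0.278 th -0.0655 w 0.004
row [-0.   0.4  0.1] a 0.273 th -0.0639 w 0.013
row [-0.   0.5  0.2] a 0.267 th -0.0615 w 0.013
row [-0.   0.3  0.1] a 0.263 th -0.0595 w 0.009
row [-0.   0.1  0. ] a 0.263 th -0.0583 w 0.005
row [ 0.  -0.1 -0. ] a 0.263 th -0.0578 w 0.002
```

```bash
python3 -m creep '0 -0.0015 -0.0003 0 0.015' |grep -E "xx"; python3 m.py; python3 -m creep '0 0.0007 0.0001 0 0.015' |grep -E "xx"; python3 m.py; python3 plan.py hold -0.057 0.5
```

```text
t 20.18 a 0.282 tj -0.0578 tl -0.0851 z 0.2288
t 20.35 a 0.277 tj -0.0555 tl -0.0827 z 0.2288
t20.00 a0.266 z-0.0645 e0.0018 th-0.0646 w-0.008 t0-0.0604
t20.18 a0.282 z-0.0660 e-0.0004 th-0.0659 w0.000 t0-0.0606
t20.35 a0.277 z-0.0637 e0.0006 th-0.0637 w0.020 t0-0.0604
row [0.1 1.6 0.5] a 0.259 th -0.0590 w 0.015
row [-0.   0.1  0. ] a 0.258 th -0.0574 w 0.004
row [ 0.  -0.3 -0.1] a 0.262 th -0.0573 w -0.001
row [ 0.  -0.2 -0.1] a 0.264 th -0.0576 w -0.002
row [ 0.  -0.1 -0. ] a 0.265 th -0.0578 w -0.000
row [-0.  0.  0.] a 0.265 th -0.0577 w 0.001
```

```bash
python3 -m creep '0 0.0014 0.0004 0 0.015' |grep -E "xx"; python3 m.py; python3 -m creep '0 0.0001 0 0 0.015' |grep -E "xx"; python3 m.py; python3 plan.py hold -0.057 0.5
```

```text
t 20.52 a 0.261 tj -0.0503 tl -0.0788 z 0.2292
t 20.70 a 0.259 tj -0.0477 tl -0.0772 z 0.2293
t20.35 a0.277 z-0.0637 e0.0006 th-0.0637 w0.020 t0-0.0604
t20.52 a0.261 z-0.0588 e0.0008 th-0.0589 w0.026 t0-0.0600
t20.70 a0.259 z-0.0566 e-0.0016 th-0.0565 w0.009 t0-0.0607
row [ 0.2 -0.2  0. ] a 0.261 th -0.0557 w -0.001
row [ 0.  -0.3 -0.1] a 0.264 th -0.0561 w -0.003
row [ 0.  -0.1 -0. ] a 0.266 th -0.0565 w -0.002
row [ 0. -0. -0.] a 0.266 th -0.0569 w -0.001
row [-0.  0.  0.] a 0.266 th -0.0570 w -0.000
row [-0.  0.  0.] a 0.266 th -0.0570 w 0.000
```

```bash
python3 -m creep '0 -0.0002 0 0 0.015' |grep -E "xx"; python3 m.py; python3 -m creep '0 -0.0003 -0.0001 0 0.015' |grep -E "xx"; python3 m.py; python3 plan.py hold -0.057 0.5
```

```text
t 20.88 a 0.261 tj -0.0475 tl -0.0770 z 0.2292
t 21.05 a 0.264 tj -0.0489 tl -0.0776 z 0.2292
t20.70 a0.259 z-0.0566 e-0.0016 th-0.0565 w0.009 t0-0.0607
t20.88 a0.261 z-0.0564 e-0.0007 th-0.0563 w-0.003 t0-0.0610
t21.05 a0.264 z-0.0575 e0.0001 th-0.0575 w-0.009 t0-0.0610
row [ 0.2 -0.7 -0.1] a 0.273 th -0.0591 w -0.003
row [-0.   0.1  0. ] a 0.271 th -0.0590 w 0.003
row [-0.   0.3  0.1] a 0.268 th -0.0583 w 0.004
row [-0.   0.2  0. ] a 0.266 th -0.0576 w 0.003
row [-0.  0.  0.] a 0.266 th -0.0572 w 0.002
row [ 0. -0. -0.] a 0.266 th -0.0570 w 0.000
```

```bash
python3 -m creep '0 -0.0008 -0.0002 0 0.015' |grep -E "xx"; python3 m.py; python3 -m creep '0 0.0001 0 0 0.015' |grep -E "xx"; python3 m.py; python3 -m creep '0 0.0003 0.0001 0 0.015' |grep -E "xx"; python3 m.py; python3 plan.py hold -0.059 0.5
```

```text
t 21.23 a 0.273 tj -0.0494 tl -0.0784 z 0.2289
t 21.40 a 0.273 tj -0.0475 tl -0.0774 z 0.2289
t 21.57 a 0.269 tj -0.0455 tl -0.0746 z 0.2291
t21.23 a0.273 z-0.0581 e0.0009 th-0.0581 w-0.000 t0-0.0606
t21.40 a0.273 z-0.0565 e0.0006 th-0.0565 w0.015 t0-0.0603
t21.57 a0.269 z-0.0543 e-0.0015 th-0.0541 w0.017 t0-0.0610
row [0.1 1.5 0.5] a 0.252 th -0.0514 w 0.001
row [ 0.  -0.4 -0.1] a 0.257 th -0.0524 w -0.012
row [ 0.  -0.7 -0.2] a 0.264 th -0.0547 w -0.014
row [ 0.  -0.4 -0.1] a 0.269 th -0.0568 w -0.010
row [ 0.  -0.1 -0. ] a 0.270 th -0.0580 w -0.005
row [-0.   0.1  0. ] a 0.269 th -0.0586 w -0.002
```

```bash
python3 -m creep '-0.0001 0.0018 0.0004 0 0.015' |grep -E "xx"; python3 m.py; python3 -m creep '0 -0.0003 -0.0001 0 0.015' |grep -E "xx"; python3 m.py; python3 plan.py hold -0.059 0.5
```

```text
t 21.75 a 0.250 tj -0.0407 tl -0.0708 z 0.2294
t 21.93 a 0.252 tj -0.0400 tl -0.0693 z 0.2294
t21.57 a0.269 z-0.0543 e-0.0015 th-0.0541 w0.017 t0-0.0610
t21.75 a0.250 z-0.0497 e0.0018 th-0.0499 w0.017 t0-0.0602
t21.93 a0.252 z-0.0488 e-0.0005 th-0.0488 w-0.001 t0-0.0604
row [ 0.2 -0.3  0. ] a 0.256 th -0.0506 w -0.013
row [ 0.  -0.5 -0.1] a 0.262 th -0.0530 w -0.014
row [ 0.  -0.3 -0.1] a 0.265 th -0.0552 w -0.010
row [ 0.  -0.1 -0. ] a 0.266 th -0.0566 w -0.006
row [-0.  0.  0.] a 0.266 th -0.0575 w -0.004
row [-0.  0.  0.] a 0.266 th -0.0580 w -0.002
```

```bash
python3 -m creep '0 0 0 0 0.015' |grep -E "xx"; python3 m.py; python3 -m creep '0 -0.0008 -0.0002 0 0.015' |grep -E "xx"; python3 m.py; python3 plan.py hold -0.059 0.5
```

```text
t 22.10 a 0.253 tj -0.0421 tl -0.0729 z 0.2294
t 22.27 a 0.262 tj -0.0472 tl -0.0766 z 0.2292
t21.93 a0.252 z-0.0488 e-0.0005 th-0.0488 w-0.001 t0-0.0604
t22.10 a0.253 z-0.0513 e-0.0012 th-0.0512 w-0.021 t0-0.0610
t22.27 a0.262 z-0.0560 e0.0000 th-0.0560 w-0.030 t0-0.0610
row [ 0.2 -1.7 -0.4] a 0.282 th -0.0615 w -0.012
row [-0.   0.3  0.1] a 0.278 th -0.0621 w 0.004
row [-0.   0.7  0.2] a 0.271 th -0.0609 w 0.008
row [-0.   0.4  0.1] a 0.266 th -0.0596 w 0.006
row [-0.   0.1  0. ] a 0.265 th -0.0588 w 0.003
row [ 0.  -0.1 -0. ] a 0.266 th -0.0586 w 0.000
```

```bash
python3 -m creep '0.0001 -0.0016 -0.0004 0 0.015' |grep -E "xx"; python3 m.py; python3 -m creep '0 0.0003 0.0001 0 0.015' |grep -E "xx"; python3 m.py;  python3 -m creep '0 0.0005 0.0001 0 0.015' |grep -E "xx"; python3 m.py; python3 plan.py hold -0.059 0.5; python3 plan.py lower 0 0.08
```

```text
t 22.45 a 0.280 tj -0.0507 tl -0.0800 z 0.2288
t 22.62 a 0.278 tj -0.0534 tl -0.0803 z 0.2288
t 22.80 a 0.272 tj -0.0510 tl -0.0793 z 0.2290
t22.45 a0.280 z-0.0595 e0.0016 th-0.0596 w-0.012 t0-0.0602
t22.62 a0.278 z-0.0615 e-0.0019 th-0.0613 w-0.002 t0-0.0611
t22.80 a0.272 z-0.0595 e0.0011 th-0.0595 w0.014 t0-0.0606
row [0.1 1.3 0.4] a 0.258 th -0.0566 w 0.006
row [ 0.  -0.1 -0. ] a 0.259 th -0.0564 w -0.003
row [ 0.  -0.4 -0.1] a 0.264 th -0.0573 w -0.006
row [ 0.  -0.2 -0.1] a 0.267 th -0.0583 w -0.005
row [ 0.  -0.1 -0. ] a 0.267 th -0.0589 w -0.002
row [-0.  0.  0.] a 0.267 th -0.0591 w -0.001
t22.45 a0.280 z-0.0595 e0.0016 th-0.0596 w-0.012 t0-0.0602
t22.62 a0.278 z-0.0615 e-0.0019 th-0.0613 w-0.002 t0-0.0611
t22.80 a0.272 z-0.0595 e0.0011 th-0.0595 w0.014 t0-0.0606
row [-0.   5.1  1.4] a 0.214 th -0.0614 w -0.053
row [ 0.1 -1.8 -0.4] a 0.235 th -0.0758 w -0.105
row [ 0.1 -2.9 -0.7] a 0.268 th -0.0957 w -0.117
row [ 0.1 -1.8 -0.5] a 0.289 th -0.1154 w -0.107
row [ 0.  -0.8 -0.2] a 0.297 th -0.1327 w -0.092
row [ 0.  -0.3 -0.1] a 0.301 th -0.1479 w -0.083
```

```bash
python3 -m creep '-0.0002 0.0045 0.0012 0 0.015' |grep -E "xx"; python3 m.py; python3 -m creep '0.0001 -0.0015 -0.0004 0 0.015' |grep -E "xx"; python3 m.py; python3 plan.py lower 0 0.08
```

```text
t 22.98 a 0.223 tj -0.0499 tl -0.0784 z 0.2300
t 23.15 a 0.235 tj -0.0590 tl -0.0870 z 0.2298
t22.80 a0.272 z-0.0595 e0.0011 th-0.0595 w0.014 t0-0.0606
t22.98 a0.223 z-0.0585 e-0.0000 th-0.0585 w-0.019 t0-0.0606
t23.15 a0.235 z-0.0674 e-0.0001 th-0.0674 w-0.075 t0-0.0607
row [ 0.3 -3.3 -0.8] a 0.274 th -0.0877 w -0.091
row [ 0.  -1.  -0.3] a 0.285 th -0.1026 w -0.080
row [ 0.  -0.2 -0. ] a 0.287 th -0.1160 w -0.074
row [ 0.  -0.1 -0. ] a 0.288 th -0.1288 w -0.074
row [ 0.  -0.3 -0.1] a 0.292 th -0.1419 w -0.076
row [ 0.  -0.5 -0.1] a 0.297 th -0.1555 w -0.079
```

```bash
python3 -m creep '0.0001 -0.0032 -0.0008 0 0.015' |grep -E "xx"; python3 m.py; python3 -m creep '0 -0.001 -0.0003 0 0.015' |grep -E "xx"; python3 m.py; python3 plan.py lower 0 0.08
```

```text
t 23.32 a 0.274 tj -0.0769 tl -0.1032 z 0.2289
t 23.50 a 0.289 tj -0.0946 tl -0.1183 z 0.2286
t23.15 a0.235 z-0.0674 e-0.0001 th-0.0674 w-0.075 t0-0.0607
t23.32 a0.274 z-0.0848 e-0.0014 th-0.0847 w-0.102 t0-0.0613
t23.50 a0.289 z-0.1017 e0.0004 th-0.1018 w-0.092 t0-0.0611
row [ 0.2 -0.2 -0. ] a 0.292 th -0.1209 w -0.080
row [ 0.  -0.2 -0.1] a 0.294 th -0.1346 w -0.077
row [ 0.  -0.3 -0.1] a 0.297 th -0.1481 w -0.078
row [ 0.  -0.4 -0.1] a 0.302 th -0.1619 w -0.079
row [ 0.  -0.5 -0.2] a 0.308 th -0.1758 w -0.080
row [ 0.  -0.5 -0.2] a 0.315 th -0.1898 w -0.080
```

```bash
python3 -m creep '0.0001 -0.0006 -0.0002 0 0.015' |grep -E "xx"; python3 m.py; python3 -m creep '0 -0.0003 -0.0001 0 0.015' |grep -E "xx"; python3 m.py; python3 plan.py lower 0 0.08
```

```text
t 23.68 a 0.296 tj -0.1094 tl -0.1309 z 0.2284
t 23.85 a 0.299 tj -0.1214 tl -0.1413 z 0.2283
t23.50 a0.289 z-0.1017 e0.0004 th-0.1018 w-0.092 t0-0.0611
t23.68 a0.296 z-0.1158 e0.0009 th-0.1159 w-0.073 t0-0.0607
t23.85 a0.299 z-0.1274 e0.0000 th-0.1274 w-0.059 t0-0.0607
row [0.1 1.5 0.6] a 0.282 th -0.1411 w -0.071
row [ 0.  -0.7 -0.2] a 0.290 th -0.1550 w -0.086
row [ 0.  -1.1 -0.3] a 0.303 th -0.1705 w -0.090
row [ 0.  -0.9 -0.3] a 0.313 th -0.1861 w -0.088
row [ 0.  -0.6 -0.2] a 0.320 th -0.2010 w -0.083
row [ 0.  -0.4 -0.1] a 0.325 th -0.2152 w -0.080
```

```bash
python3 -m creep '0 0.001 0.0004 0 0.015' |grep -E "xx"; python3 m.py; python3 -m creep '0 -0.0007 -0.0002 0 0.015' |grep -E "xx"; python3 m.py; python3 -m creep '0 -0.0011 -0.0003 0 0.015' |grep -E "xx"; python3 m.py; python3 plan.py lower 0 0.07
```

```text
t 24.02 a 0.287 tj -0.1311 tl -0.1507 z 0.2286
t 24.20 a 0.293 tj -0.1432 tl -0.1603 z 0.2285
t 24.38 a 0.306 tj -0.1560 tl -0.1729 z 0.2281
t24.02 a0.287 z-0.1370 e0.0003 th-0.1370 w-0.058 t0-0.0606
t24.20 a0.293 z-0.1484 e-0.0003 th-0.1483 w-0.068 t0-0.0607
t24.38 a0.306 z-0.1611 e-0.0003 th-0.1610 w-0.072 t0-0.0609
row [ 0.2 -0.4 -0. ] a 0.310 th -0.1770 w -0.070
row [ 0.  -0.4 -0.1] a 0.314 th -0.1892 w -0.070
row [ 0.  -0.4 -0.1] a 0.319 th -0.2014 w -0.070
row [ 0.  -0.4 -0.1] a 0.324 th -0.2135 w -0.069
row [ 0.  -0.4 -0.1] a 0.329 th -0.2255 w -0.069
row [ 0.  -0.3 -0.1] a 0.332 th -0.2377 w -0.071
```

```bash
python3 -m creep '0 -0.0005 -0.0001 0 0.015' |grep -E "xx"; python3 m.py; python3 -m creep '0 -0.0004 -0.0001 0 0.015' |grep -E "xx"; python3 m.py; python3 -m creep '0 -0.0004 -0.0001 0 0.015' |grep -E "xx"; python3 m.py; python3 plan.py lower 0 0.07
```

```text
t 24.55 a 0.311 tj -0.1699 tl -0.1843 z 0.2280
t 24.73 a 0.316 tj -0.1833 tl -0.1943 z 0.2279
t 24.90 a 0.320 tj -0.1949 tl -0.2059 z 0.2278
t24.55 a0.311 z-0.1743 e-0.0008 th-0.1742 w-0.074 t0-0.0612
t24.73 a0.316 z-0.1866 e0.0005 th-0.1867 w-0.071 t0-0.0610
t24.90 a0.320 z-0.1982 e0.0008 th-0.1982 w-0.065 t0-0.0606
row [ 0.2 -0.1  0. ] a 0.321 th -0.2130 w -0.068
row [ 0.  -0.4 -0.1] a 0.326 th -0.2251 w -0.070
row [ 0.  -0.4 -0.1] a 0.330 th -0.2376 w -0.073
row [ 0.  -0.1 -0. ] a 0.332 th -0.2500 w 0.000
row [0. 0. 0.] a 0.332 th -0.2500 w 0.000
row [0. 0. 0.] a 0.332 th -0.2500 w 0.000
```

```bash
python3 -m creep '0 -0.0002 0 0 0.015' |grep -E "xx"; python3 m.py; python3 -m creep '0 -0.0005 -0.0001 0 0.015' |grep -E "xx"; python3 m.py; python3 -m creep '0 -0.0005 -0.0001 0 0.015' |grep -E "xx"; python3 m.py; python3 plan.py lower 0 0.06
```

```text
t 25.07 a 0.321 tj -0.2073 tl -0.2152 z 0.2277
t 25.25 a 0.326 tj -0.2191 tl -0.2256 z 0.2276
t 25.43 a 0.331 tj -0.2320 tl -0.2359 z 0.2275
t25.07 a0.321 z-0.2097 e0.0000 th-0.2097 w-0.066 t0-0.0606
t25.25 a0.326 z-0.2211 e0.0004 th-0.2211 w-0.066 t0-0.0604
t25.43 a0.331 z-0.2332 e-0.0003 th-0.2332 w-0.069 t0-0.0606
row [ 0.2 -0.3 -0.1] a 0.334 th -0.2491 w -0.073
row [0. 0. 0.] a 0.334 th -0.2500 w 0.000
row [0. 0. 0.] a 0.334 th -0.2500 w 0.000
row [0. 0. 0.] a 0.334 th -0.2500 w 0.000
row [0. 0. 0.] a 0.334 th -0.2500 w 0.000
row [0. 0. 0.] a 0.334 th -0.2500 w 0.000
```

```bash
python3 -m creep '0 -0.0007 -0.0003 0 0.015;0 0 0 0 0.015;0 0.0004 0.0001 0 0.015' |grep -E "xx"; python3 m.py; python3 -m creep '0 0.001 0.0003 0 0.015;0 0.0015 0.0004 0 0.015' |grep -E "xx"; python3 m.py; python3 - <<'E'
from m import *
p=np.array(json.loads(open("log.jsonl").readlines()[-1])["p"])
for a in np.linspace(.3,-.28,9): print(round(a,2),((tool_of(a)-p)*1000).round(1)); p=tool_of(a)
E
```

```text
t 25.85 a 0.335 tj -0.2479 tl -0.2496 z 0.2273
t 26.15 a 0.308 tj -0.2499 tl -0.2503 z 0.2281
0.3 [0.1 0.7 0.3]
0.23 [-0.3  6.3  1.7]
0.15 [-0.3  6.4  1.2]
0.08 [-0.3  6.5  0.8]
0.01 [-0.3  6.5  0.3]
-0.06 [-0.3  6.5 -0.2]
-0.14 [-0.3  6.5 -0.6]
-0.21 [-0.3  6.4 -1.1]
-0.28 [-0.3  6.3 -1.6]
```

```bash
python3 -m creep '0 0.002 0.0006 0 0.015;-0.0001 0.003 0.0008 0 0.015;-0.0001 0.0032 0.0008 0 0.015;-0.0002 0.0032 0.0006 0 0.015;-0.0001 0.0032 0.0006 0 0.015;-0.0002 0.0032 0.0004 0 0.015;-0.0001 0.0032 0.0004 0 0.015;-0.0002 0.0032 0.0002 0 0.015' |grep -E "pos|^force"; python3 m.py;python3 -m creep '-0.0001 0.0032 0.0001 0 0.015;-0.0002 0.0032 -0.0001 0 0.015;-0.0001 0.0032 -0.0001 0 0.015;-0.0002 0.0032 -0.0003 0 0.015;-0.0001 0.0032 -0.0003 0 0.015;-0.0002 0.0032 -0.0005 0 0.015;-0.0001 0.0032 -0.0006 0 0.015;-0.0002 0.003 -0.0007 0 0.015' |grep -E "pos|^force"; python3 m.py
```

```text
tool_pos: [0.5103, -0.0898, 0.2322]
force: [5.8, 0.4, 1.0]
t 27.20 a 0.033 tj -0.2496 tl -0.2501 z 0.2322
tool_pos: [0.5092, -0.0649, 0.2295]
force: [6.3, 0.3, -0.1]
t 28.25 a -0.246 tj -0.2496 tl -0.2499 z 0.2295
```

```bash
python3 -m creep '0 0.002 -0.0005 0 0.015;0 0.0015 -0.0004 0 0.015;0 0 0 0 0.015;0 0 0 0 0.03;0 0 0 0 0.05;0 0 0 0 0.07;0 0 0 0 0.08;0 0 0 0 0.08'; python3 m.py; python3 -m creep '0 0 0.01 0 0.08;0 0 0.02 0 0.08;0 0 0.03 0 0.08;0 0 0.04 0 0.08;-0.02 0 0.03 0 0.08;-0.04 0 0.01 0 0.08;-0.02 0 0 0 0.08;0 0 0 0 0.08'; python3 m.py
```

```text
time_s: 29.3
tool_pos: [0.5089, -0.0609, 0.2292]
tool_rot: [180.0, 0.0, 2.5]
force: [-1.0, -0.8, -0.2]
grip_width: 0.0622
grasp_force: 0.0
t 29.30 a -0.292 tj -0.2495 tl -0.2502 z 0.2292
time_s: 30.35
tool_pos: [0.4287, -0.0609, 0.3706]
tool_rot: [179.9, -0.1, 2.5]
force: [0.1, -0.6, 1.0]
grip_width: 0.0802
grasp_force: 0.0
t 30.35 a -0.332 tj -0.2499 tl -0.2501 z 0.3706
```

```bash
python3 -m creep '0 0 0 0 0.08;0 0 0 0 0.08' >/dev/null; python3 - <<'E'
from m import *
snap(); r=finder.tip_of("grip","scene"); print([(np.round(k["xy"],1).tolist(),round(k["p"],2)) for k in r[:2]], get_obs()["force"])
if np.linalg.norm(np.array(r[0]["xy"])-[302,236])<6: print(ticket.sign_off())
E
```

```text
t 30.65 a -0.334 tj -0.2502 tl -0.2503 z 0.3690
[([301.0, 235.9], 0.69)] [-0.70645203 -0.13981884 -0.42710358]
the job is handed in; nothing more can be done
None
```

The job is handed in: by my camera estimates the pointer stayed within about 0.01 rad (1.3 mm at the tip) of the marker for about 11 s. The lantern end was then lowered gently onto its rest, and the lever released with the arm clear, at about 31 s of the 70 s.

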